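# Put the polishing wheels away in their clip case and rack it

### The job

Put the polishing wheels away: thread every wheel that lies on the bench down the post in the open case until fully home, coarsest at the bottom (black, then brown, green, and white on top; some may be missing), then shut the clear lid and press both orange clips down until each snaps shut and stays. Then lift the handle end of the case onto the step of the grey rack and slide the case into the empty bay, fully home against the back stop, without tipping it over or shifting anything else on the bench.

Things in the scene. Friction and masses are not known exactly. Their poses are not given: they have to be found in the camera images.
- case: Open-topped blue case, 160 mm long (x), 140 wide (y), 78 high, walls and floor 5 mm, about 0.7 kg with lid, loose on the bench. Origin: centre of its underside; z up. The +x (leading) end carries the handle, the +y side the lid hinge; the -y side, towards the robot, is the clip side.
- post (a point): Foot of the upright steel post in the middle of the case floor, on the post's axis, 5 mm above the case's underside. The post is 12 mm in diameter and its coned tip ends 69 mm above this point. Axes as the case.
- handle (a point): Middle of the black handle bar on the case's leading (+x) end: a round bar 12 mm in diameter and 90 mm long along the case's y, 120 mm ahead of the case's origin (40 mm out from the end wall), 60 mm above the underside. Rigid with the case; lifting it tilts the case about its rear (-x) bottom edge.
- lead (a point): Middle of the bottom edge of the case's leading end, 80 mm ahead of the case's origin.
- lid (a joint): Angle (rad) of the clear lid, 160 x 140 x 5 mm: 0 shut, about 1.57 upright, at most 1.85. It starts open, leaning back away from the robot; its stiff hinge holds it at any angle and it moves with about 1 N at its free edge.
- lid_hinge (a point): Middle of the lid's hinge line, along the case's x, at the top of the case's +y side.
- lid_edge (a point): Middle of the lid's free edge, 140 mm from the hinge line.
- clip1 (a joint): Angle (rad) of the orange snap flap on the rear (-x) half of the lid's free edge, 36 x 36 mm, hinged 5 mm outside that edge: 0 open (lid shut: sticks out, 20 degrees above level), 1.92 shut (hangs flat on the case wall). Pushed down it resists up to 6-9 N at the tab, most near 0.5 rad; past 1.0 rad it snaps shut by itself, let go sooner it springs open.
- clip2 (a joint): The same for the second clip, at the front (+x) half of the lid's free edge; the clips' middles are 84 mm apart, 42 mm either side of the lid's middle.
- clip1_tab (a point): Press point on the upper face of clip1's flap, 30 mm from its hinge.
- clip2_tab (a point): Press point on the upper face of clip2's flap, 30 mm from its hinge.
- bay (a point): Middle of the empty bay on the platform, 92 mm in from the step. The bay is 164 mm wide between guide rails 25 mm high, flared at the mouth, and the back stop is 172 mm in from the step. Axes as the rack.
- rack: Fixed grey steel rack: a platform 18 mm high with a step in front. x points into the empty bay (the way the case goes in), z up; origin at bench level at the foot of the step, middle of the bay. A case fully home has its origin at x = 92, z = 18 mm here, its handle above the back stop (30 mm high). The next bay (+y) holds another such case, fixed.
- wheel_black: Polishing wheel, near-black, coarsest grit, goes lowest: a flat disc 64 mm in diameter and 15 mm thick with an 18 mm bore, 40 to 85 g, lying flat on the bench. Origin: centre of its underside, z up. May be absent.
- wheel_brown: Polishing wheel, brown, second coarsest: a flat disc 64 mm in diameter and 15 mm thick with an 18 mm bore, 40 to 85 g, lying flat on the bench. Origin: centre of its underside, z up. May be absent.
- wheel_green: Polishing wheel, green, third: a flat disc 64 mm in diameter and 15 mm thick with an 18 mm bore, 40 to 85 g, lying flat on the bench. Origin: centre of its underside, z up. May be absent.
- wheel_white: Polishing wheel, off-white, finest grit, goes uppermost: a flat disc 64 mm in diameter and 15 mm thick with an 18 mm bore, 40 to 85 g, lying flat on the bench. Origin: centre of its underside, z up. May be absent.
- jar: Small amber glass jar, 42 mm in diameter, 55 mm high; bystander, not to be disturbed. Origin: underside or middle of it, on the bench.
- hammer: Hammer, 240 mm long, lying; bystander, not to be disturbed. Origin: underside or middle of it, on the bench.
- brush: Brush, 170 mm long, lying; bystander, not to be disturbed. Origin: underside or middle of it, on the bench.
- wrench: Wrench, 160 mm long, lying; bystander, not to be disturbed. Origin: underside or middle of it, on the bench.
- compound_bar: Red-brown bar of polishing compound, 110 x 45 x 35 mm; bystander, not to be disturbed. Origin: underside or middle of it, on the bench.
- bench_block: Steel bench block, 75 x 75 x 20 mm; bystander, not to be disturbed. Origin: underside or middle of it, on the bench.
- pot: Green pot, 84 mm wide at the rim, 90 mm high; bystander, not to be disturbed. Origin: underside or middle of it, on the bench.

How it is judged:
By the outcome, as a careful person would: the job done as asked, in the order asked, and still so for the second after the job is handed in, with the robot touching nothing.
Of wheel_black, wheel_brown, wheel_green, wheel_white only 2 to 4 are there at a start; the rules pass over those that are not, and their reading is None.
At some moment in a run one of wheel_black, wheel_brown, wheel_green, wheel_white may be knocked a few centimetres aside while the robot is not near it.
It also fails if it takes over 210 s, if anything falls off the work surface, if the arm or the gripper's body presses on something with over 40 N, if the wrist force passes 120 N, or if a joint passes its speed limit or range.

### The arm

A 7-joint arm with a two-finger parallel gripper is mounted at the origin on the work surface. World frame = base frame: x ahead of the robot, y to its left, z up, the work surface at z = 0. Lengths are in m, angles in rad, forces in N, time in s.
With the tool pointing down it reaches from about 0.425 to 0.875 m from the base axis. Payload 4.7 kg.
Tool frame: the origin (TCP) lies midway between the tips of the shut fingers; the grasp point (between the pads) lies 19 mm behind it (arm.grasp_offset is the distance from the TCP to the grasp point, in m); y points along the fingers, z is the direction in which the jaws open and shut, and the axes are right-handed (so a half turn about y gives the same grasp; the last joint's range is limited). The gripper opens to 85 mm and grips with 20 to 120 N. Pads are 22 mm wide; open, the fingers measure 114 mm over their backs; the gripper's body (76 mm by 85 mm) begins 54 mm behind the grasp point. The pads swing forward as they close: fully open they stand 13 mm farther back than shut.
Start: joints at [-1.279, 0.321, -0.07, 1.45, 0.023, 1.371, -0.057], TCP at [0.178, 0.625, 0.197] pointing down, gripper open.
Joint ranges: [-2.86, 2.86], [-0.3, 2.09], [-1.38, 1.24], [0.06, 2.45], [-1.56, 4.7], [0.09, 2.05], [-2.69, 2.69]. Speed limits (rad/s): [2.57, 2.57, 3.14, 3.14, 3.14, 3.14, 3.14].

### API

Orientations are given as a unit quaternion [w, x, y, z].
In Python, from cell import arm gives the robot as it stands.
- The arm moves only by the tool step_arm, never from a script. Its argument "motion" is a list of rows, each a list of 6 numbers: the shift along the tool's x, y, z in cm, then the turn, a rotation vector about the tool's x, y, z in degrees. In form: [[tx, ty, tz, wx, wy, wz], ...]. A call has 1 to 10 rows; each row shifts and turns the commanded pose from where the row before left it, along the tool's axes as they then stand; what a row does not reach is not made up. A row lasts 1/8 s, in which the tool goes at most 62.5 mm and 10.7 degrees, less where a joint would pass 70% of its speed; a pose out of reach is approached as far as the arm can. A call with a gripper value outside its range is refused whole. "gripper" is the opening in per cent of the stroke, from 0 (shut) to 100 (fully open), set as the call begins (left out, the last holds). The fingers move at their own pace and stop on an object; "grip_force" is the grip in N (left out, the last holds). Time passes only in rows, so rows that do not move let the fingers close. It gives the time, the measured TCP pose, the force and the opening at its end, in the units of the state.
- arm.get_state(): the state, without advancing time (a new reading comes with each control period).
- arm.grab_frame(name): name is "scene" or "top"; returns a dict with "color" (384x512x3 uint8, red, green, blue), "z_map" (384x512 float32, m along the optical axis (not along the pixel's ray), 0 where there is no reading), "mtx" (3x3 intrinsics, pixels), "k1" (the pictures are not rectified: a ray, as slopes to the right and down, at radius r is drawn at 1 + k1 r^2 times it, then the intrinsics apply), "rvec" (rotation vector, rad) and "tvec" (3), from world to camera coordinates, as OpenCV has them. Camera axes: x right, y down, z forward; pixel columns grow to the right and rows downward; lengths in m; the calibration is good to about 2 mm. A picture is of the moment at which its call begins.
- arm.finish_job(): hands the job in, once; it reports no verdict.
The state is a dict: "clock": time; "joints": joint angles; "dq": joint speeds; "joint_torque": joint torques, N m; "ee_pos": TCP position; "tcp_rot": TCP orientation; "wrist_force": force on the tool from outside, world axes, zero at the start; "moment": the same for the moment, N m; "gripper_width": opening from 0.0 (shut) to 1.0 (fully open).
Only numpy, scipy, OpenCV 4.12 (cv2) and the standard library are available. Lean on these libraries where they do the work, as an engineer would, in place of code of your own. Each camera call takes 0.05 s, during which the arm holds its last target. There are 200 camera calls.

## Working session

There is one attempt and no reset: what is moved stays moved. The work goes in short steps, Python scripts to look and compute and a tool call to move; the robot and the scene stay as the last step left them, time stands still between calls to the robot, and variables do not carry over. Pictures are saved under pics/ and viewed, about 12 in all and at most 16, crops included, and the job is handed in when it is done.

Besides the shell and the picture viewer there is one more tool, called after "Emit:" in YAML: its name, and indented under it one key for each argument. step_arm: Moves the arm, as the interface text tells. Its arguments: {"type":"object","properties":{"motion":{"type":"array"},"gripper":{"type":"number"},"grip_force":{"type":"number"}},"required":["motion"]}

```bash
ls; mkdir -p pics
cat > h.py <<'E'
import numpy as np, cv2
from cell import arm
from scipy.spatial.transform import Rotation as R
def grab(n):
    f=arm.grab_frame(n); f['R']=cv2.Rodrigues(np.array(f['rvec'],float))[0]; f['t']=np.array(f['tvec'],float).ravel(); return f
def save(f,name,crop=None,s=1.5):
    im=f['color'][:,:,::-1]
    if crop: a,b,c,d=crop; im=im[b:d,a:c]
    cv2.imwrite('pics/'+name,cv2.resize(im,None,fx=s,fy=s,interpolation=cv2.INTER_CUBIC))
def ray(f,uv):
    uv=np.atleast_2d(np.array(uv,float)); K=np.array(f['mtx'])
    p=cv2.undistortPoints(uv.reshape(-1,1,2),K,np.array([f['k1'],0,0,0.])).reshape(-1,2)
    d=np.c_[p,np.ones(len(p))]
    return -f['R'].T@f['t'], d@f['R'], d
def onz(f,uv,z):
    o,D,_=ray(f,uv); return o+D*((z-o[2])/D[:,2])[:,None]
def dep(f,uv):
    uv=np.atleast_2d(np.array(uv,float)); _,_,d=ray(f,uv)
    zz=np.array([f['z_map'][int(round(v)),int(round(u))] for u,v in uv])
    return (d*zz[:,None]-f['t'])@f['R']
def cloud(f):
    v,u=np.mgrid[:384,:512]; uv=np.c_[u.ravel(),v.ravel()].astype(float)
    _,_,d=ray(f,uv); P=(d*f['z_map'].ravel()[:,None]-f['t'])@f['R']
    P[f['z_map'].ravel()==0]=np.nan; return P.reshape(384,512,3)
def proj(f,P):
    return cv2.projectPoints(np.atleast_2d(np.array(P,float)),np.array(f['rvec'],float),f['t'],np.array(f['mtx']),np.array([f['k1'],0,0,0.]))[0].reshape(-1,2)
E
python3 - <<'E'
from h import *
s=arm.get_state(); print({k:np.round(v,3) for k,v in s.items()})
for n in('scene','top'):
    f=grab(n); save(f,n+'0.png'); print(n,-f['R'].T@f['t'],f['k1'],f['mtx'])
E
```

```text
pics
{'clock': np.float64(0.0), 'joints': array([-1.279,  0.322, -0.07 ,  1.452,  0.023,  1.371, -0.057]), 'dq': array([ 0.001, -0.   , -0.001,  0.001, -0.   , -0.001, -0.002]), 'joint_torque': array([-0.0000e+00, -4.9358e+01, -3.8200e-01, -3.1433e+01,  1.3000e-02,
        1.1000e-02, -0.0000e+00]), 'ee_pos': array([0.178, 0.624, 0.196]), 'tcp_rot': array([-0.7  ,  0.701, -0.098,  0.098]), 'wrist_force': array([0.687, 0.266, 0.297]), 'moment': array([0.058, 0.029, 0.084]), 'gripper_width': np.float64(1.002)}
scene [1.16374699 0.47534872 1.16291187] 0.04750645273277168 [[428.5070569    0.         257.58098314]
 [  0.         428.5070569  193.5649853 ]
 [  0.           0.           1.        ]]
top [ 0.27855458 -0.045674    1.42783158] 0.013256894196902857 [[444.36205774   0.         252.60164618]
 [  0.         444.36205774 195.66094098]
 [  0.           0.           1.        ]]
```

View pics/scene0.png

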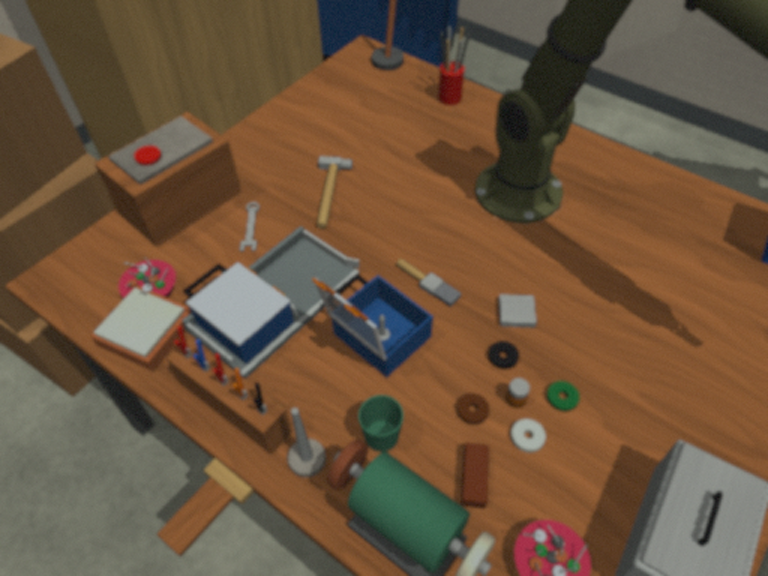

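View pics/top0.png

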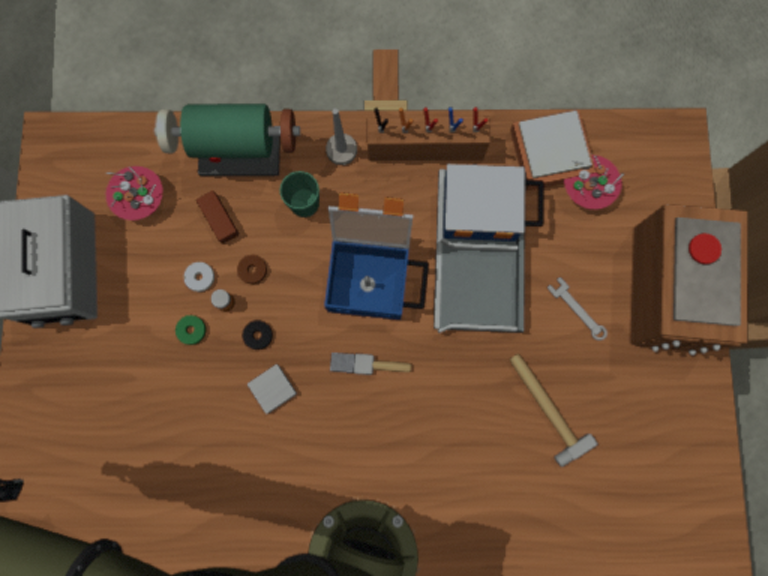

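The top view (1.5x) shows all four wheels: white (199,277), brown (252,269), green (190,329) and black (257,334). The jar is at (222,300), the case centre at (367,282) and the empty bay at (480,287). Case x points to roughly world -y.

```bash
cat > meas.py <<'E'
from h import *
def circ(f,mask,z,minA=60):
    mask=mask.astype(np.uint8); n,l,st,c=cv2.connectedComponentsWithStats(mask); out=[]
    for i in range(1,n):
        if st[i,4]<minA: continue
        cs,_=cv2.findContours((l==i).astype(np.uint8),cv2.RETR_EXTERNAL,cv2.CHAIN_APPROX_NONE)
        P=onz(f,cs[0].reshape(-1,2),z)[:,:2]
        (x,y),(w,h),a=cv2.fitEllipse((P*1000).astype(np.float32))
        out.append((round(x/1000,4),round(y/1000,4),round(w),round(h)))
    return out
def wheels(f):
    hsv=cv2.cvtColor(f['color'],cv2.COLOR_RGB2HSV).astype(int); H,S,V=[hsv[...,i] for i in range(3)]
    P=cloud(f); x,y,z=P[...,0],P[...,1],P[...,2]
    roi=(y>0.1)&(y<0.5)&(x>0.3)&(x<0.75)&(z<0.028)
    return {'white':circ(f,roi&(S<50)&(V>140),.015),'green':circ(f,roi&(H>45)&(H<85)&(S>100),.015),
     'black':circ(f,roi&(V<50),.015),'brown':circ(f,roi&((H<12)|(H>170))&(V<110)&(S>90)&(V>=50),.015)}
E
python3 - <<'E'
from meas import *
f=grab('top'); g=grab('scene')
for k,ff in(('top',f),('scene',g)):
    w=wheels(ff); print(k,w)
    u=[(199,277),(252,269),(190,329),(257,334),(222,300)]
    if k=='top':
        U=np.array(u)/1.5; print(onz(f,U,.015).round(3)); hsv=cv2.cvtColor(f['color'],cv2.COLOR_RGB2HSV)
        for (a,b) in U: print(hsv[int(b)+6,int(a)+5])
P=cloud(f);hsv=cv2.cvtColor(f['color'],cv2.COLOR_RGB2HSV).astype(int)
x,y,z=[P[...,i] for i in range(3)]
bl=(hsv[...,0]>100)&(hsv[...,0]<125)&(hsv[...,1]>120)
roi=(x>.45)&(x<.7)&(y>-.12)&(y<.1)
rim=roi&bl&(z>.068)&(z<.09)
Q=P[rim]; print('rim n',rim.sum(),'z',np.median(Q[:,2]))
q=Q[:,:2].astype(np.float32); r=cv2.minAreaRect(q*1000); print(r)
# post tip
pm=(x>.5)&(x<.62)&(y>-.05)&(y<.05)&(z>.055)&(hsv[...,1]<90)&(z<.1); print('post',pm.sum(),P[pm].mean(0) if pm.any() else None)
# depth heights of rack
for n,uv in (('plat',(480/1.5,287/1.5)),('bench',(420/1.5,400/1.5)),('case floor',(350/1.5,265/1.5))): print(n,dep(f,[uv]).round(4))
m=(x>.35)&(x<.8)&(y>-.4)&(y<-.12); 
save(f,'topcrop.png',(200,100,380,260),4.2)
E
```

```text
top {'white': [(0.5802, 0.3554, 58, 58), (0.3406, 0.1967, 65, 71)], 'green': [(0.4619, 0.3665, 58, 61)], 'black': [(0.4501, 0.222, 58, 61)], 'brown': [(0.5947, 0.2385, 58, 60)]}
[[0.576 0.352 0.015]
 [0.594 0.238 0.015]
 [0.463 0.366 0.015]
 [0.452 0.223 0.015]
 [0.526 0.3   0.015]]
[100  10 156]
[ 10 168  79]
[ 67 137  97]
[120  16  31]
[ 13 176  61]
scene {'white': [(0.335, 0.191, 73, 78), (0.5797, 0.3593, 59, 61)], 'green': [(0.4663, 0.3717, 58, 60), (0.7329, 0.1232, 36, 54)], 'black': [(0.4569, 0.2287, 55, 58)], 'brown': [(0.601, 0.2432, 43, 52)]}
rim n 301 z 0.07810212383567763
((560.944091796875, -14.103919982910156), (160.5581817626953, 140.0693817138672), 83.65715789794922)
post 14 [ 0.56083393 -0.01206426  0.06879916]
plat [[ 0.5511 -0.2553  0.0175]]
bench [[ 0.3118 -0.1237 -0.0005]]
case floor [[0.603  0.0253 0.0087]]
```

View pics/topcrop.png

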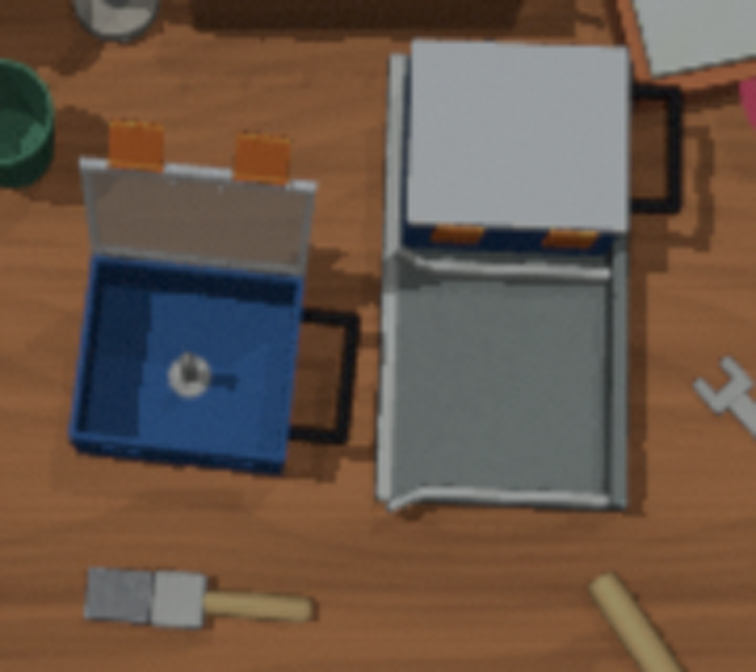

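The case is clean to measure: a 160.6x140.1 mm rectangle at z=0.078, centre (0.561,-0.014), turned about 6° from -y. The wheels are 64 mm class, and the jar sits diagonally between them. I'll grip each wheel along x and then along y so it ends up centred in the jaws.

```bash
cat > mv.py <<'E'
from h import *
import sys
def plan(x,y,z,yaw,n,tilt=None):
    s=arm.get_state(); q=s['tcp_rot']; R0=R.from_quat([q[1],q[2],q[3],q[0]]); p0=np.array(s['ee_pos'])
    best=None
    for a in (yaw,yaw+180):
        a=np.radians(a); zt=np.array([np.cos(a),np.sin(a),0]); yt=np.array([0,0,-1.])
        R1=R.from_matrix(np.c_[np.cross(yt,zt),yt,zt]); w=(R0.inv()*R1).as_rotvec()
        if best is None or np.linalg.norm(w)<np.linalg.norm(best): best=w; 
    d=R0.inv().apply(np.array([x,y,z])-p0); M=np.zeros((3,3)); r=R.from_rotvec(best/n)
    A=np.eye(3)
    for k in range(n): M+=A; A=A@r.as_matrix()
    v=np.linalg.solve(M,d)
    return v*100, np.degrees(best/n)
def st():
    s=arm.get_state(); q=s['tcp_rot']; m=R.from_quat([q[1],q[2],q[3],q[0]]).as_matrix()
    print('t',round(float(s['clock']),2),'p',np.round(s['ee_pos'],4),'xt',m[:,0].round(3),'zt',m[:,2].round(3),'F',np.round(s['wrist_force'],1),'g',round(float(s['gripper_width']),3),'j7',np.round(s['joints'],2))
if __name__=='__main__':
    st()
    a=[float(v) for v in sys.argv[1:]]
    if a:
        v,w=plan(*a[:4],int(a[4])); print(int(a[4]),'rows of',v.round(2),w.round(2))
E
python3 mv.py .451 .2235 .1 0 10
python3 mv.py .451 .2235 .1 90 10
```

```text
t 0.2 p [0.1782 0.6247 0.1966] xt [ 0.962 -0.274  0.   ] zt [ 0.274  0.962 -0.001] F [-0.2 -0.1 -0.3] g 1.0 j7 [-1.28  0.32 -0.07  1.45  0.02  1.37 -0.06]
10 rows of [ 5.17  0.97 -0.59] [0.01 7.41 0.  ]
t 0.2 p [0.1782 0.6247 0.1966] xt [ 0.962 -0.274  0.   ] zt [ 0.274  0.962 -0.001] F [-0.2 -0.1 -0.3] g 1.0 j7 [-1.28  0.32 -0.07  1.45  0.02  1.37 -0.06]
10 rows of [ 3.32  0.97 -3.56] [ 0.01 -1.59 -0.  ]
```

Emit:
step_arm:
  motion:
    - [5.17,0.97,-0.59,0,7.41,0]
    - [5.17,0.97,-0.59,0,7.41,0]
    - [5.17,0.97,-0.59,0,7.41,0]
    - [5.17,0.97,-0.59,0,7.41,0]
    - [5.17,0.97,-0.59,0,7.41,0]
    - [5.17,0.97,-0.59,0,7.41,0]
    - [5.17,0.97,-0.59,0,7.41,0]
    - [5.17,0.97,-0.59,0,7.41,0]
    - [5.17,0.97,-0.59,0,7.41,0]
    - [5.17,0.97,-0.59,0,7.41,0]
  gripper: 90
  grip_force: 25

```text
clock: 1.45
ee_pos: [0.4516, 0.222, 0.1]
tcp_rot: [-0.499, 0.499, -0.501, 0.501]
wrist_force: [0.4, 0.0, 0.8]
gripper_width: 0.9
```

```bash
python3 mv.py .451 .2235 0 0 4; python3 -c "
from meas import *
print(wheels(grab('top')))"
```

```text
t 1.45 p [0.4516 0.222  0.1   ] xt [-0.005 -1.    -0.   ] zt [ 1.    -0.005  0.001] F [0.4 0.  0.8] g 0.9 j7 [-0.84  0.08  0.35  1.94 -0.03  1.12 -0.49]
4 rows of [-0.04  2.5  -0.02] [-0.01 -0.08 -0.  ]
{'white': [(0.3431, 0.1768, 44, 84)], 'green': [], 'black': [(0.4501, 0.2176, 50, 59)], 'brown': [(0.5937, 0.2392, 58, 60)]}
```

Emit:
step_arm:
  motion:
    - [0,3,0,0,0,0]
    - [0,3,0,0,0,0]
    - [0,2.5,0,0,0,0]
    - [0,1.5,0,0,0,0]

```text
clock: 2.0
ee_pos: [0.4505, 0.2238, -0.0009]
tcp_rot: [-0.499, 0.501, -0.5, 0.5]
wrist_force: [0.0, 0.1, -0.1]
gripper_width: 0.9
```

Emit:
step_arm:
  motion:
    - [0,0,0,0,0,0]
    - [0,0,0,0,0,0]
    - [0,0,0,0,0,0]
    - [0,0,0,0,0,0]
  gripper: 60

```text
clock: 2.5
ee_pos: [0.4517, 0.2243, 0.001]
tcp_rot: [0.5, -0.499, 0.5, -0.5]
wrist_force: [1.0, -0.7, -0.2]
gripper_width: 0.602
```

Emit:
step_arm:
  motion:
    - [0,0,0,0,0,0]
    - [0,0,0,0,0,0]
  gripper: 92

```text
clock: 2.75
ee_pos: [0.4513, 0.224, 0.0005]
tcp_rot: [0.5, -0.5, 0.5, -0.5]
wrist_force: [0.8, -1.3, 1.0]
gripper_width: 0.921
```

Emit:
step_arm:
  motion:
    - [0,0,0,0,-9,0]
    - [0,0,0,0,-9,0]
    - [0,0,0,0,-9,0]
    - [0,0,0,0,-9,0]
    - [0,0,0,0,-9,0]
    - [0,0,0,0,-9,0]
    - [0,0,0,0,-9,0]
    - [0,0,0,0,-9,0]
    - [0,0,0,0,-9,0]
    - [0,0,0,0,-9,0]

```text
clock: 4.0
ee_pos: [0.4512, 0.2239, 0.0003]
tcp_rot: [-0.707, 0.707, 0.002, -0.002]
wrist_force: [-0.4, -0.1, -0.4]
gripper_width: 0.92
```

Emit:
step_arm:
  motion:
    - [0,0,0,0,0,0]
    - [0,0,0,0,0,0]
    - [0,0,0,0,0,0]
    - [0,0,0,0,0,0]
  gripper: 50
  grip_force: 40

```text
clock: 4.5
ee_pos: [0.4512, 0.224, 0.0003]
tcp_rot: [0.707, -0.707, 0.0, -0.0]
wrist_force: [0.4, 0.2, -0.8]
gripper_width: 0.494
```

```bash
python3 mv.py .561 -.0135 .16 84 8
```

```text
t 4.5 p [4.512e-01 2.240e-01 3.000e-04] xt [ 1.    -0.001  0.   ] zt [0.001 1.    0.   ] F [ 0.4  0.2 -0.8] g 0.494 j7 [-0.66  0.21  0.16  2.02 -0.04  0.91  1.09]
8 rows of [ 1.51 -2.   -2.9 ] [-0.    0.74  0.  ]
```

```bash
python3 -c "
from meas import *
f=grab('scene'); save(f,'s1.png',(270,170,430,330),4); g=grab('top'); print(wheels(g)); print(arm.get_state()['gripper_width'])"
```

```text
{'white': [(0.5851, 0.3577, 45, 62), (0.3431, 0.1725, 36, 85)], 'green': [(0.4536, 0.3829, 19, 57)], 'black': [(0.435, 0.2111, 23, 39)], 'brown': [(0.5938, 0.2384, 58, 60)]}
0.5026185718139414
```

View pics/s1.png

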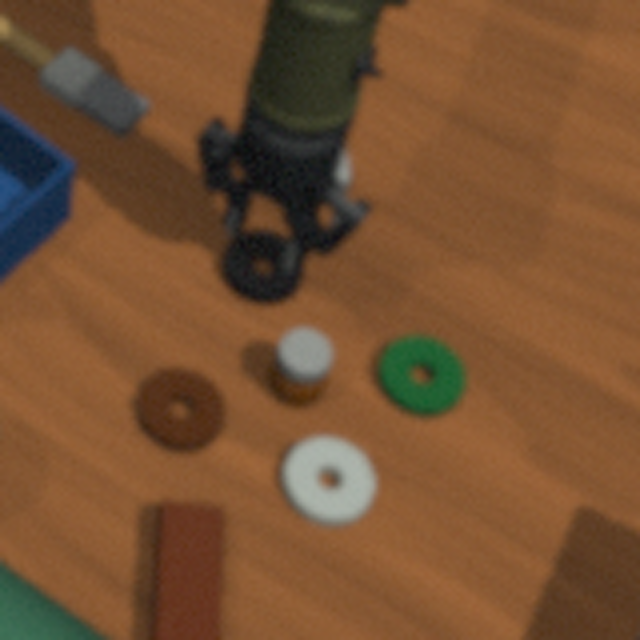

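Emit:
step_arm:
  motion:
    - [0,0,0,0,0,0]
    - [0,0,0,0,0,0]
    - [0,-2.5,0,0,0,0]
    - [0,-3,0,0,0,0]
    - [-4,-3,0,0,0,0]
    - [-4,-2,0,0,0,0]
    - [-4,0,0,0,0,0]
  gripper: 100

```text
clock: 5.48
ee_pos: [0.3312, 0.2249, 0.1071]
tcp_rot: [0.708, -0.706, -0.001, -0.001]
wrist_force: [-0.2, 1.1, -0.3]
gripper_width: 0.999
```

```bash
python3 -c "
from meas import *
from mv import st
st()
f=grab('scene'); g=grab('top'); print(wheels(g)); print(wheels(f)); save(g,'t1.png',(80,130,300,330),3.2)
P=cloud(g);m=(np.abs(P[...,1]-.24)<.025)&(np.abs(P[...,0]-.594)<.025); print(np.nanmedian(P[m][:,2]))
save(f,'s2.png',(240,60,430,250),3.2)"
```

```text
t 5.47 p [0.3312 0.2249 0.1071] xt [ 1.    -0.001  0.003] zt [0.001 1.    0.003] F [-0.2  1.1 -0.3] g 0.999 j7 [-0.75 -0.15  0.08  2.15  0.01  1.14  0.9 ]
{'white': [(0.5802, 0.355, 58, 59), (0.355, 0.182, 43, 71)], 'green': [(0.4637, 0.3666, 54, 61)], 'black': [(0.4503, 0.2219, 57, 60)], 'brown': [(0.5936, 0.2389, 60, 60)]}
{'white': [(0.339, 0.1971, 66, 78), (0.5801, 0.3592, 60, 62)], 'green': [(0.4662, 0.3716, 58, 60), (0.7334, 0.1219, 37, 50)], 'black': [(0.4568, 0.2286, 56, 57)], 'brown': []}
0.015303961254080633
```

View pics/s2.png

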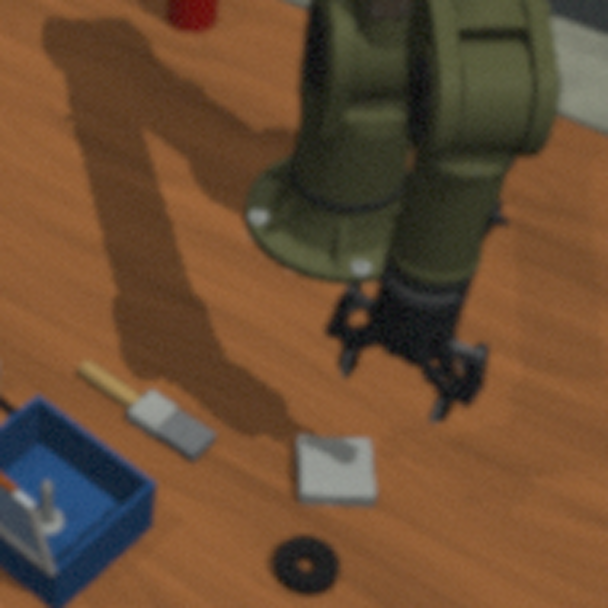

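```bash
python3 -c "
from meas import *
f=grab('scene')
p=arm.get_state()['ee_pos'];print(p)
for dz in (0,.013): print(proj(f,[p+np.array([0,s*.045,dz]) for s in(-1,0,1)]), (proj(f,[p+np.array([0,s*.045,dz]) for s in(-1,0,1)])-[240,60])*3.2)
print(proj(f,[[0,0,0]]))
print((proj(f,[[.4512,.224,0.0],[.4512,.224-.021,0.006],[.4512,.224+.021,0.006]])-[270,170])*4)
"
```

```text
[0.33007969 0.22416985 0.10556643]
[[346.28939797 185.46258055]
 [358.99425283 192.27682561]
 [372.05295986 199.27477155]] [[340.1260735  401.48025776]
 [380.78160905 423.28584196]
 [422.56947156 445.67926895]]
[[346.94214098 182.86190407]
 [359.75488162 189.69486366]
 [372.92726862 196.71314566]] [[342.21485114 393.15809302]
 [383.21562118 415.02356372]
 [425.36725959 437.48206612]]
[[345.02546051 127.30585993]]
[[256.09685719 267.36522909]
 [234.19932911 249.67513563]
 [280.30166768 277.1688645 ]]
```

```bash
python3 -c "
from meas import *
for n in('scene','top'):
    f=grab(n); P=cloud(f); x,y,z=[P[...,i] for i in range(3)]
    m=(x>.25)&(x<.42)&(y>.12)&(y<.33)&(z>.03)&(z<.3)
    Q=P[m]; print(n,len(Q))
    for lo in np.arange(.09,.24,.01):
        q=Q[(Q[:,2]>=lo)&(Q[:,2]<lo+.01)]
        if len(q): print(round(lo,3),len(q),'x',q[:,0].min().round(3),q[:,0].max().round(3),'y',q[:,1].min().round(3),q[:,1].max().round(3), np.round(np.sort(q[:,1])[::max(1,len(q)//8)],3))
"
```

```text
scene 992
0.15 12 x 0.321 0.343 y 0.177 0.276 [0.177 0.179 0.181 0.181 0.181 0.181 0.267 0.27  0.273 0.274 0.275 0.276]
0.16 31 x 0.322 0.346 y 0.167 0.282 [0.167 0.173 0.178 0.18  0.181 0.266 0.27  0.273 0.278 0.281 0.282]
0.17 27 x 0.321 0.344 y 0.17 0.282 [0.17  0.176 0.18  0.181 0.182 0.269 0.272 0.276 0.28 ]
0.18 26 x 0.331 0.345 y 0.169 0.281 [0.169 0.175 0.177 0.181 0.268 0.27  0.273 0.275 0.281]
0.19 26 x 0.334 0.346 y 0.155 0.284 [0.155 0.162 0.166 0.173 0.178 0.266 0.275 0.279 0.283]
0.2 109 x 0.317 0.346 y 0.15 0.299 [0.15  0.163 0.171 0.177 0.267 0.273 0.277 0.286 0.298]
0.21 107 x 0.313 0.351 y 0.152 0.299 [0.152 0.179 0.193 0.224 0.254 0.263 0.267 0.287 0.298]
0.22 91 x 0.319 0.352 y 0.154 0.298 [0.154 0.186 0.2   0.219 0.244 0.255 0.262 0.286 0.297]
0.23 101 x 0.317 0.354 y 0.155 0.297 [0.155 0.191 0.2   0.218 0.235 0.247 0.255 0.291 0.296]
top 248
0.19 5 x 0.321 0.329 y 0.15 0.179 [0.15  0.158 0.166 0.177 0.179]
0.2 14 x 0.321 0.345 y 0.149 0.178 [0.149 0.149 0.149 0.149 0.149 0.149 0.151 0.151 0.152 0.169 0.171 0.173
 0.176 0.178]
0.21 29 x 0.317 0.347 y 0.148 0.187 [0.148 0.149 0.151 0.153 0.176 0.178 0.179 0.18  0.182 0.182]
0.22 30 x 0.317 0.35 y 0.15 0.193 [0.15  0.151 0.181 0.182 0.183 0.184 0.185 0.186 0.188 0.19 ]
0.23 21 x 0.317 0.349 y 0.15 0.195 [0.15  0.15  0.151 0.152 0.152 0.152 0.153 0.188 0.191 0.193 0.195]
```

Emit:
step_arm:
  motion:
    - [0,0,0,0,0,0]
    - [0,0,0,0,0,0]
    - [0,0,0,0,0,0]
    - [0,0,0,0,0,0]
    - [0,0,0,0,0,0]
    - [0,0,0,0,0,0]
  gripper: 0

```text
clock: 6.48
ee_pos: [0.3312, 0.224, 0.1054]
tcp_rot: [0.707, -0.707, 0.0, -0.0]
wrist_force: [-0.3, -0.9, -0.2]
gripper_width: -0.003
```

```bash
cat > tips.py <<'E'
from meas import *
s=arm.get_state();p=s['ee_pos']; print(arm.grasp_offset,[a for a in dir(arm) if a[0]!='_'],p,s['gripper_width'],s['joints'])
f=grab('scene'); P=cloud(f); x,y,z=[P[...,i] for i in range(3)]
m=(abs(x-p[0])<.06)&(abs(y-p[1])<.1)&(z>p[2]-.03)&(z<p[2]+.12)&(z>.02)
Q=P[m]
for lo in np.arange(p[2]-.03,p[2]+.12,.005):
    q=Q[(Q[:,2]>=lo)&(Q[:,2]<lo+.005)]
    if len(q): print(round(lo-p[2],3),len(q),'x',q[:,0].min().round(3),q[:,0].max().round(3),'y',q[:,1].min().round(3),q[:,1].max().round(3))
E
python3 tips.py
```

```text
0.0187 ['MotionError', 'finish_job', 'get_state', 'grab_frame', 'grasp_offset'] [0.33123193 0.22399987 0.10535504] -0.0027112066389199936 [-0.7447363  -0.14937146  0.07742009  2.14716604  0.01266793  1.14323533
  0.8971319 ]
0.035 4 x 0.338 0.344 y 0.217 0.231
0.04 7 x 0.338 0.345 y 0.21 0.234
0.045 9 x 0.328 0.346 y 0.213 0.237
0.05 11 x 0.336 0.345 y 0.211 0.237
0.055 9 x 0.33 0.345 y 0.213 0.237
0.06 13 x 0.331 0.346 y 0.211 0.238
0.065 10 x 0.339 0.347 y 0.213 0.236
0.07 7 x 0.333 0.346 y 0.219 0.237
0.075 16 x 0.324 0.348 y 0.199 0.249
0.08 27 x 0.323 0.349 y 0.19 0.253
0.085 48 x 0.316 0.349 y 0.187 0.255
0.09 45 x 0.321 0.348 y 0.187 0.265
0.095 27 x 0.323 0.349 y 0.182 0.271
0.1 29 x 0.326 0.351 y 0.176 0.274
0.105 30 x 0.328 0.353 y 0.174 0.278
0.11 33 x 0.334 0.353 y 0.173 0.281
0.115 46 x 0.334 0.351 y 0.169 0.284
```

```bash
python3 mv.py .39 .31 .10 90 4; python3 -c "
from h import *
f=grab('top');print(dep(f,proj(f,[[.39,.31,0]])), dep(f,proj(f,[[.39,.29,0]])))"
```

```text
t 6.53 p [0.3312 0.224  0.1054] xt [ 1. -0.  0.] zt [0. 1. 0.] F [-0.  -1.   0.3] g -0.001 j7 [-0.74 -0.15  0.08  2.15  0.01  1.14  0.9 ]
4 rows of [1.47 0.13 2.15] [-0. -0.  0.]
[[0.34847848 0.17748558 0.53197108]] [[0.36037337 0.20076449 0.37957449]]
```

Emit:
step_arm:
  motion:
    - [1.5,0,2.2,0,0,0]
    - [1.5,0,2.2,0,0,0]
    - [1.5,0,2.2,0,0,0]
    - [1.5,0,2.2,0,0,0]
    - [0,3,0,0,0,0]
    - [0,3,0,0,0,0]
    - [0,3,0,0,0,0]
    - [0,3,0,0,0,0]
    - [0,0,0,0,0,0]

```text
clock: 7.7
ee_pos: [0.3894, 0.3104, -0.0167]
tcp_rot: [-0.706, 0.708, -0.001, -0.001]
wrist_force: [-0.7, 0.9, 0.2]
gripper_width: 0.005
```

Emit:
step_arm:
  motion:
    - [0,0.4,0,0,0,0]
    - [0,0.2,0,0,0,0]
    - [0,0,0,0,0,0]

```text
clock: 8.07
ee_pos: [0.3917, 0.3124, -0.0199]
tcp_rot: [0.707, -0.707, -0.0, -0.0]
wrist_force: [-0.4, 0.6, -0.7]
gripper_width: 0.003
```

Emit:
step_arm:
  motion:
    - [0,0.2,0,0,0,0]
    - [0,0.2,0,0,0,0]
    - [0,0,0,0,0,0]

```text
clock: 8.45
ee_pos: [0.3911, 0.3119, -0.0248]
tcp_rot: [-0.707, 0.707, -0.0, 0.0]
wrist_force: [0.7, -0.1, -0.6]
gripper_width: -0.001
```

```bash
python3 tips.py | tail -n +2 | head -3
```

```text
0.85835707]
0.04 1 x 0.442 0.442 y 0.391 0.391
0.045 48 x 0.332 0.45 y 0.212 0.374
```

Emit:
step_arm:
  motion:
    - [0,0.2,0,0,0,0]
    - [0,0.1,0,0,0,0]
    - [0,0,0,0,0,0]

```text
clock: 8.88
ee_pos: [0.3912, 0.3119, -0.0278]
tcp_rot: [-0.707, 0.707, -0.0, 0.0]
wrist_force: [0.2, 0.1, -1.1]
gripper_width: -0.004
```

Emit:
step_arm:
  motion:
    - [0,0.15,0,0,0,0]
    - [0,0,0,0,0,0]

```text
clock: 9.12
ee_pos: [0.3912, 0.3119, -0.0293]
tcp_rot: [-0.707, 0.707, -0.0, 0.0]
wrist_force: [-0.1, -0.1, -0.4]
gripper_width: -0.003
```

Emit:
step_arm:
  motion:
    - [0,0.15,0,0,0,0]
    - [0,0,0,0,0,0]

```text
clock: 9.38
ee_pos: [0.3912, 0.3119, -0.0308]
tcp_rot: [-0.707, 0.707, -0.0, 0.0]
wrist_force: [0.0, -0.5, -0.0]
gripper_width: -0.005
```

Emit:
step_arm:
  motion:
    - [0,0.15,0,0,0,0]
    - [0,0,0,0,0,0]

```text
clock: 9.62
ee_pos: [0.3911, 0.3119, -0.0323]
tcp_rot: [-0.707, 0.707, -0.0, 0.0]
wrist_force: [0.9, 1.0, -1.0]
gripper_width: 0.001
```

Emit:
step_arm:
  motion:
    - [0,0.1,0,0,0,0]
    - [0,0,0,0,0,0]

```text
clock: 9.88
ee_pos: [0.3912, 0.3119, -0.0332]
tcp_rot: [-0.707, 0.707, -0.0, 0.0]
wrist_force: [0.1, 0.1, -0.9]
gripper_width: -0.001
```

Emit:
step_arm:
  motion:
    - [0,0.1,0,0,0,0]
    - [0,0,0,0,0,0]

```text
clock: 10.12
ee_pos: [0.3913, 0.3121, -0.0339]
tcp_rot: [0.707, -0.707, 0.0, -0.0]
wrist_force: [-1.1, -0.3, 3.2]
gripper_width: 0.0
```

Emit:
step_arm:
  motion:
    - [0,0.1,0,0,0,0]
    - [0,0,0,0,0,0]

```text
clock: 10.38
ee_pos: [0.3914, 0.3121, -0.0339]
tcp_rot: [0.707, -0.707, 0.0, -0.0]
wrist_force: [-2.7, -3.1, 11.9]
gripper_width: -0.005
```

The fingertips touched the bench at a reading of z=-0.034. The reported TCP is therefore 34 mm lower than the real tips, which agrees with the camera's 35 mm. I'll plan with this offset from now on.

```bash
sed -i 's/x,y,z=0//' mv.py
python3 - <<'E'
s=open('mv.py').read().replace("np.array([x,y,z])-p0","np.array([x,y,z-.034])-p0").replace("'p',np.round(s['ee_pos'],4)","'p_true',np.round(np.array(s['ee_pos'])+[0,0,.034],4)")
open('mv.py','w').write(s)
E
python3 mv.py .451 .2235 .07 0 9
```

```text
t 10.38 p_true [3.914e-01 3.121e-01 1.000e-04] xt [ 1. -0. -0.] zt [0. 1. 0.] F [-2.7 -3.1 11.9] g -0.005 j7 [-0.77  0.25  0.05  2.05 -0.02  0.84  0.86]
9 rows of [ 1.27 -0.78 -0.36] [ 0. 10. -0.]
```

Emit:
step_arm:
  motion:
    - [0,-3.6,0,0,0,0]
    - [1.27,-0.4,-0.36,0,10,0]
    - [1.27,-0.4,-0.36,0,10,0]
    - [1.27,-0.4,-0.36,0,10,0]
    - [1.27,-0.4,-0.36,0,10,0]
    - [1.27,-0.4,-0.36,0,10,0]
    - [1.27,-0.4,-0.36,0,10,0]
    - [1.27,-0.4,-0.36,0,10,0]
    - [1.27,-0.4,-0.36,0,10,0]
    - [1.27,-0.4,-0.36,0,10,0]
  gripper: 92

```text
clock: 11.62
ee_pos: [0.4514, 0.2228, 0.0367]
tcp_rot: [-0.498, 0.498, -0.502, 0.502]
wrist_force: [0.0, 0.2, -0.3]
gripper_width: 0.92
```

```bash
python3 mv.py .451 .2235 .0 0 4
```

```text
t 11.62 p_true [0.4514 0.2228 0.0707] xt [-0.006 -1.     0.   ] zt [ 1.    -0.006  0.   ] F [ 0.   0.2 -0.3] g 0.92 j7 [-0.8   0.16  0.31  2.   -0.06  0.99 -0.47]
4 rows of [-0.02  1.77 -0.01] [-0.   -0.09  0.  ]
```

Lower to tip +0, first squeeze.

Emit:
step_arm:
  motion:
    - [0,2.5,0,0,-0.4,0]
    - [0,2.5,0,0,0,0]
    - [0,1.5,0,0,0,0]
    - [0,0.4,0,0,0,0]
    - [0,0,0,0,0,0]

```text
clock: 12.25
ee_pos: [0.4516, 0.2235, -0.0319]
tcp_rot: [0.502, -0.502, 0.498, -0.498]
wrist_force: [-0.1, 0.5, 0.3]
gripper_width: 0.916
```

Emit:
step_arm:
  motion:
    - [0,0,0,0,0,0]
    - [0,0,0,0,0,0]
    - [0,0,0,0,0,0]
  gripper: 60
  grip_force: 25

```text
clock: 12.62
ee_pos: [0.4521, 0.2238, -0.0308]
tcp_rot: [0.502, -0.501, 0.498, -0.498]
wrist_force: [-2.3, -0.8, 6.5]
gripper_width: 0.733
```

Emit:
step_arm:
  motion:
    - [0,-0.3,0,0,0,0]
    - [0,0,0,0,0,0]
    - [0,0,0,0,0,0]
  gripper: 92

```text
clock: 13.0
ee_pos: [0.4514, 0.2234, -0.0291]
tcp_rot: [0.502, -0.502, 0.498, -0.498]
wrist_force: [-0.3, 0.6, 0.4]
gripper_width: 0.92
```

Emit:
step_arm:
  motion:
    - [0,0,0,0,-9,0]
    - [0,0,0,0,-9,0]
    - [0,0,0,0,-9,0]
    - [0,0,0,0,-9,0]
    - [0,0,0,0,-9,0]
    - [0,0,0,0,-9,0]
    - [0,0,0,0,-9,0]
    - [0,0,0,0,-9,0]
    - [0,0,0,0,-9,0]
    - [0,0,0,0,-9,0]

```text
clock: 14.25
ee_pos: [0.4513, 0.2233, -0.0293]
tcp_rot: [-0.707, 0.707, 0.004, -0.004]
wrist_force: [-1.0, 0.6, -0.3]
gripper_width: 0.922
```

Emit:
step_arm:
  motion:
    - [0,0,0,0,0,0]
    - [0,0,0,0,0,0]
    - [0,0,0,0,0,0]
    - [0,0,0,0,0,0]
  gripper: 50
  grip_force: 45

```text
clock: 14.75
ee_pos: [0.4517, 0.2235, -0.0287]
tcp_rot: [0.707, -0.707, -0.002, 0.002]
wrist_force: [-1.9, 0.0, 4.9]
gripper_width: 0.707
```

```bash
python3 mv.py .561 -.0135 .13 84 8
```

```text
t 14.75 p_true [0.4517 0.2235 0.0053] xt [1.    0.005 0.001] zt [-0.005  1.     0.   ] F [-1.9  0.   4.9] g 0.707 j7 [-0.58  0.25  0.08  2.04 -0.03  0.85  1.08]
8 rows of [ 1.49 -1.56 -2.9 ] [-0.    0.79  0.  ]
```

Emit:
step_arm:
  motion:
    - [0,-3,0,0,0,0]
    - [0,-4,0,0,0,0]
    - [1.49,-1.8,-2.9,0,0.8,0]
    - [1.49,-1.8,-2.9,0,0.8,0]
    - [1.49,-1.8,-2.9,0,0.8,0]
    - [1.49,0,-2.9,0,0.8,0]
    - [1.49,0,-2.9,0,0.8,0]
    - [1.49,0,-2.9,0,0.8,0]
    - [1.49,0,-2.9,0,0.8,0]
    - [1.49,0,-2.9,0,0.8,0]

```text
clock: 16.0
ee_pos: [0.5606, -0.0143, 0.0942]
tcp_rot: [-0.706, 0.706, -0.038, 0.037]
wrist_force: [0.3, 0.5, 0.4]
gripper_width: 0.708
```

Emit:
step_arm:
  motion:
    - [0,0,0,0,0,0]

```text
clock: 16.12
ee_pos: [0.5608, -0.0169, 0.0943]
tcp_rot: [-0.705, 0.707, -0.039, 0.039]
wrist_force: [-1.0, 0.3, 0.0]
gripper_width: 0.706
```

```bash
cat > look.py <<'E'
from meas import *
import sys
f=grab('scene'); save(f,sys.argv[1],tuple(int(v) for v in sys.argv[2:6]),float(sys.argv[6]))
g=grab('top'); print(wheels(g))
E
python3 mv.py .561 -.0135 .08 84 3; python3 look.py s3.png 180 130 340 270 4
```

```text
t 16.12 p_true [ 0.5608 -0.0169  0.1283] xt [ 0.994 -0.111 -0.   ] zt [ 0.111  0.994 -0.002] F [-1.   0.3  0. ] g 0.706 j7 [-0.29  0.21  0.3   1.81 -0.07  1.13  1.5 ]
3 rows of [-0.01  1.61  0.12] [ 0.03 -0.13 -0.  ]
{'white': [(0.5801, 0.3551, 58, 59), (0.3404, 0.1988, 66, 80)], 'green': [(0.4619, 0.366, 58, 60)], 'black': [], 'brown': [(0.5935, 0.2386, 58, 60)]}
```

View pics/s3.png

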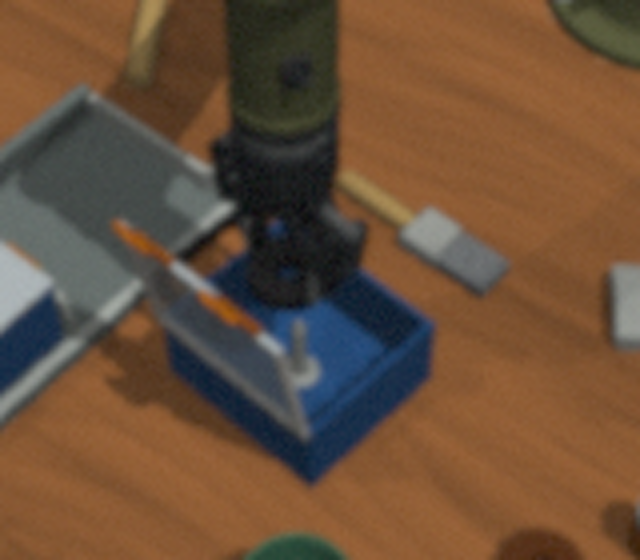

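```bash
python3 - <<'E'
from meas import *
f=grab('scene')
print('bore',onz(f,[(180+285/4,130+270/4)],.138),'tip',onz(f,[(180+300/4,130+324/4)],.074))
E
python3 mv.py .561 -.0135 .08 84 3
```

```text
bore [[ 0.56629752 -0.01491406  0.138     ]] tip [[ 0.56343801 -0.00398272  0.074     ]]
t 16.27 p_true [ 0.5601 -0.0122  0.1283] xt [ 0.995 -0.104 -0.001] zt [0.104 0.995 0.001] F [ 0.1  0.8 -0.9] g 0.708 j7 [-0.29  0.21  0.3   1.81 -0.07  1.13  1.5 ]
3 rows of [ 0.04  1.61 -0.04] [-0.01  0.   -0.02]
```

Run:
```python
from meas import *
for n in('scene',):
  f=grab(n);P=cloud(f);h=cv2.cvtColor(f['color'],cv2.COLOR_RGB2HSV);x,y,z=[P[...,i] for i in range(3)]
  m=(abs(x-.561)<.03)&(abs(y+.013)<.03)&(h[...,1]<110)&(z>.012)&(z<.09)
  for lo in np.arange(.01,.09,.01):
    q=P[m&(z>=lo)&(z<lo+.01)]
    if len(q): print(n,round(lo,2),len(q),q.mean(0).round(4),q.min(0).round(3),q.max(0).round(3))
  v,u=np.nonzero(m); print(u.min(),u.max(),v.min(),v.max())
  for r in range(v.min(),v.max()+1): print(r,u[v==r], h[r,u[v==r],2])
  print(proj(f,[[.561,-.0135,.074],[.561,-.0135,.02]]))
```

```text
scene 0.01 4 [ 0.5634 -0.009   0.0153] [ 0.558 -0.019  0.013] [ 0.568 -0.002  0.019]
scene 0.02 7 [ 0.5664 -0.0054  0.0247] [ 0.56  -0.009  0.021] [ 0.569 -0.002  0.027]
scene 0.03 7 [ 0.5649 -0.0047  0.0349] [ 0.56  -0.009  0.03 ] [ 0.568 -0.002  0.038]
scene 0.04 9 [ 0.5657 -0.0054  0.0455] [ 0.559 -0.01   0.042] [ 0.572 -0.003  0.05 ]
scene 0.05 5 [ 0.5638 -0.0048  0.0552] [ 0.556 -0.008  0.052] [ 0.569 -0.002  0.058]
scene 0.06 12 [ 0.5653 -0.0059  0.0659] [ 0.561 -0.011  0.06 ] [ 0.569 -0.002  0.07 ]
scene 0.07 3 [ 0.5618 -0.0079  0.0724] [ 0.56  -0.009  0.071] [ 0.564 -0.007  0.073]
252 256 210 222
210 [254 255] [104 110]
211 [253 254 255] [102 104 109]
212 [253 254 255 256] [ 98 104 108 114]
213 [253 254 255 256] [ 94  97 101 110]
214 [253 254 255 256] [ 91  88  98 108]
215 [253 254 255 256] [ 90  87  92 104]
216 [253 254 255 256] [ 87  86  93 106]
217 [253 254 255 256] [ 84  84  92 103]
218 [253 254 255 256] [ 82  84  90 106]
219 [252 253 254 255 256] [ 89  81  83  92 106]
220 [253 254 255 256] [ 88  88  93 106]
221 [253 254 255] [87 88 96]
222 [253 255] [ 97 100]
[[253.05723513 208.98599242]
 [253.33327782 218.72981563]]
```

Emit:
step_arm:
  motion:
    - [0.05,1.5,0,0,0,0]
    - [0,1.5,0,0,0,0]
    - [0,1,0,0,0,0]
    - [0,0.8,0,0,0,0]
    - [0,0,0,0,0,0]

```text
clock: 16.95
ee_pos: [0.5606, -0.0135, 0.046]
tcp_rot: [-0.706, 0.706, -0.038, 0.037]
wrist_force: [-0.2, 0.8, -1.1]
gripper_width: 0.71
```

Emit:
step_arm:
  motion:
    - [0,0.5,0,0,0,0]
    - [0,0.5,0,0,0,0]
    - [0,0,0,0,0,0]

```text
clock: 17.32
ee_pos: [0.5614, -0.0125, 0.0368]
tcp_rot: [0.707, -0.706, 0.037, -0.037]
wrist_force: [0.2, 2.1, -0.5]
gripper_width: 0.708
```

Emit:
step_arm:
  motion:
    - [0,0.5,0,0,0,0]
    - [0,0.5,0,0,0,0]
    - [0,0,0,0,0,0]

```text
clock: 17.7
ee_pos: [0.5608, -0.0132, 0.0261]
tcp_rot: [-0.706, 0.706, -0.037, 0.037]
wrist_force: [1.0, 2.3, -1.0]
gripper_width: 0.705
```

Emit:
step_arm:
  motion:
    - [0,0,0.15,0,0,0]
    - [0,1,0,0,0,0]
    - [0,1,0,0,0,0]
    - [0,0,0,0,0,0]

```text
clock: 18.2
ee_pos: [0.56, -0.0125, 0.0054]
tcp_rot: [-0.706, 0.706, -0.038, 0.036]
wrist_force: [0.2, -0.6, -0.7]
gripper_width: 0.712
```

Emit:
step_arm:
  motion:
    - [0,1,0,0,0,0]
    - [0,1,0,0,0,0]
    - [0,0.3,0,0,0,0]
    - [0,0,0,0,0,0]

```text
clock: 18.7
ee_pos: [0.561, -0.0119, -0.0166]
tcp_rot: [-0.706, 0.706, -0.037, 0.037]
wrist_force: [0.4, 0.4, -0.5]
gripper_width: 0.712
```

Emit:
step_arm:
  motion:
    - [0,0,0,0,0,0]
    - [0,0,0,0,0,0]
    - [0,-1,0,0,0,0]
    - [0,-3,0,0,0,0]
    - [0,-4,0,0,0,0]
    - [0,-4,0,0,0,0]
  gripper: 92

```text
clock: 19.45
ee_pos: [0.5613, -0.012, 0.1059]
tcp_rot: [0.706, -0.706, 0.037, -0.037]
wrist_force: [-0.9, 0.3, 0.3]
gripper_width: 0.919
```

```bash
python3 mv.py .5955 .2405 .07 0 10; python3 look.py s4.png 180 130 340 270 4
python3 - <<'E'
from meas import *
f=grab('scene');P=cloud(f);V=f['color'].max(2);x,y,z=[P[...,i] for i in range(3)]
m=(abs(x-.561)<.05)&(abs(y+.013)<.05)&(V<55)&(z<.06);q=P[m];print(len(q),q[:,2].min(),np.median(q[:,2]),q[:,2].max(),q.mean(0))
E
```

```text
t 19.45 p_true [ 0.5613 -0.012   0.1399] xt [ 0.994 -0.105  0.001] zt [0.105 0.994 0.   ] F [-0.9  0.3  0.3] g 0.919 j7 [-0.29  0.2   0.3   1.8  -0.06  1.15  1.49]
10 rows of [-1.64  0.7   2.25] [-0.   8.4  0. ]
{'white': [(0.5801, 0.355, 58, 59), (0.3408, 0.2014, 62, 81)], 'green': [(0.4619, 0.3658, 58, 60)], 'black': [], 'brown': [(0.5944, 0.2384, 57, 61)]}
86 0.013236129048472942 0.020218413623602334 0.026629949688453457 [0.56026116 0.00557542 0.02010645]
```

View pics/s4.png

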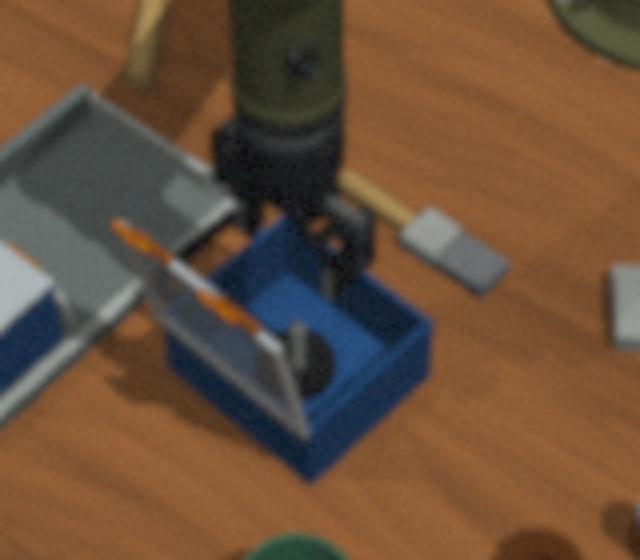

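Emit:
step_arm:
  motion:
    - [-1.64,0.7,2.25,0,8.4,0]
    - [-1.64,0.7,2.25,0,8.4,0]
    - [-1.64,0.7,2.25,0,8.4,0]
    - [-1.64,0.7,2.25,0,8.4,0]
    - [-1.64,0.7,2.25,0,8.4,0]
    - [-1.64,0.7,2.25,0,8.4,0]
    - [-1.64,0.7,2.25,0,8.4,0]
    - [-1.64,0.7,2.25,0,8.4,0]
    - [-1.64,0.7,2.25,0,8.4,0]
    - [-1.64,0.7,2.25,0,8.4,0]

```text
clock: 20.85
ee_pos: [0.5949, 0.241, 0.0326]
tcp_rot: [0.498, -0.499, 0.501, -0.501]
wrist_force: [0.2, -0.3, -0.0]
gripper_width: 0.923
```

Emit:
step_arm:
  motion:
    - [0,0,0,0,0,0]

```text
clock: 20.98
ee_pos: [0.5948, 0.2417, 0.032]
tcp_rot: [-0.5, 0.501, -0.5, 0.499]
wrist_force: [0.4, -0.4, 0.3]
gripper_width: 0.919
```

```bash
python3 mv.py .5957 .240 .005 0 4;  python3 -c "
from meas import *
print(wheels(grab('scene')))"
```

```text
t 20.98 p_true [0.5948 0.2417 0.066 ] xt [ 0.002 -1.     0.001] zt [ 1.     0.002 -0.002] F [ 0.4 -0.4  0.3] g 0.919 j7 [-0.67  0.44  0.31  1.66 -0.15  1.07 -0.32]
4 rows of [0.04 1.52 0.02] [0.03 0.03 0.01]
{'white': [(0.3331, 0.2151, 34, 62), (0.5797, 0.3593, 59, 62)], 'green': [(0.4662, 0.3717, 58, 59), (0.7328, 0.1228, 37, 51)], 'black': [], 'brown': [(0.5989, 0.2426, 40, 48)]}
```

Emit:
step_arm:
  motion:
    - [0.1,2.5,0.05,0,0,0]
    - [0,2,0,0,0,0]
    - [0,1.3,0,0,0,0]
    - [0,0.3,0,0,0,0]

```text
clock: 21.52
ee_pos: [0.5951, 0.2386, -0.0283]
tcp_rot: [-0.499, 0.501, -0.5, 0.5]
wrist_force: [0.3, -0.5, -0.6]
gripper_width: 0.922
```

Emit:
step_arm:
  motion:
    - [0,0,0,0,0,0]
    - [0,0,0,0,0,0]
    - [0,0,0,0,0,0]
  gripper: 60
  grip_force: 25

```text
clock: 21.9
ee_pos: [0.5968, 0.2394, -0.0262]
tcp_rot: [0.501, -0.499, 0.5, -0.5]
wrist_force: [0.8, 1.0, 1.8]
gripper_width: 0.715
```

Emit:
step_arm:
  motion:
    - [0,0,0,0,0,0]
    - [0,0,0,0,0,0]
  gripper: 92

```text
clock: 22.15
ee_pos: [0.5959, 0.2393, -0.0272]
tcp_rot: [0.5, -0.5, 0.5, -0.5]
wrist_force: [0.3, 0.2, -0.4]
gripper_width: 0.922
```

Emit:
step_arm:
  motion:
    - [0,0,0,0,-9,0]
    - [0,0,0,0,-9,0]
    - [0,0,0,0,-9,0]
    - [0,0,0,0,-9,0]
    - [0,0,0,0,-9,0]
    - [0,0,0,0,-9,0]
    - [0,0,0,0,-9,0]
    - [0,0,0,0,-9,0]
    - [0,0,0,0,-9,0]
    - [0,0,0,0,-9,0]

```text
clock: 23.4
ee_pos: [0.5959, 0.239, -0.0274]
tcp_rot: [-0.707, 0.707, 0.002, -0.002]
wrist_force: [-0.6, 0.3, 0.5]
gripper_width: 0.925
```

Emit:
step_arm:
  motion:
    - [0,0,0,0,0,0]
    - [0,0,0,0,0,0]
    - [0,0,0,0,0,0]
    - [0,0,0,0,0,0]
  gripper: 50
  grip_force: 45

```text
clock: 23.9
ee_pos: [0.6012, 0.2385, -0.021]
tcp_rot: [0.708, -0.707, -0.001, -0.005]
wrist_force: [-2.6, -6.0, 24.6]
gripper_width: 0.505
```

```bash
python3 mv.py .561 -.012 .13 84 8
```

```text
t 23.9 p_true [0.6012 0.2385 0.013 ] xt [ 1.    -0.006  0.009] zt [0.006 1.    0.002] F [-2.6 -6.  24.6] g 0.505 j7 [-0.41  0.49 -0.02  1.68  0.01  0.96  1.14]
8 rows of [-0.34 -1.47 -3.15] [-0.01  0.71  0.06]
```

Emit:
step_arm:
  motion:
    - [0,-1.5,0,0,0,0]
    - [0,-1.5,0,0,0,0]

```text
clock: 24.15
ee_pos: [0.5956, 0.2392, 0.0032]
tcp_rot: [-0.707, 0.707, -0.001, 0.0]
wrist_force: [0.1, -0.2, -0.7]
gripper_width: 0.497
```

Emit:
step_arm:
  motion:
    - [0,-3,0,0,0,0]
    - [-3,-3,0,0,0,0]
    - [-4,0,0,0,0,0]
    - [-4,0,0,0,0,0]
    - [0,0,0,0,0,0]
  gripper: 92

```text
clock: 24.78
ee_pos: [0.4827, 0.2399, 0.0627]
tcp_rot: [-0.707, 0.707, -0.0, -0.001]
wrist_force: [-0.2, 1.1, 1.1]
gripper_width: 0.919
```

```bash
python3 mv.py; python3 look.py s5.png 270 170 430 330 4;  python3 -c "
from meas import *
print(wheels(grab('scene')))"
```

```text
t 24.77 p_true [0.4827 0.2399 0.0967] xt [ 1.     0.002 -0.002] zt [-0.002  1.    -0.   ] F [-0.2  1.1  1.1] g 0.919 j7 [-0.46  0.2  -0.05  1.88  0.01  1.06  1.05]
{'white': [(0.345, 0.1702, 29, 87)], 'green': [], 'black': [], 'brown': [(0.5973, 0.2437, 58, 61)]}
{'white': [(0.5798, 0.3595, 59, 62)], 'green': [(0.466, 0.3715, 58, 61), (0.733, 0.122, 36, 53)], 'black': [], 'brown': []}
```

View pics/s5.png

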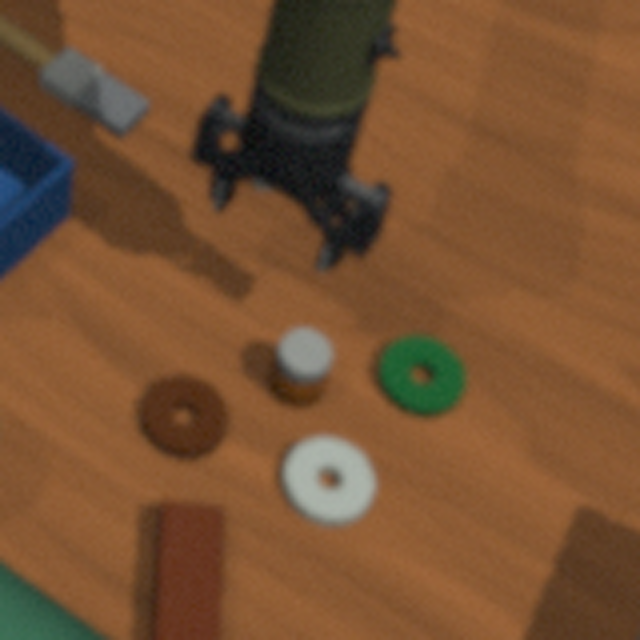

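```bash
python3 mv.py .5985 .2448 .04 0 10
```

```text
t 24.93 p_true [0.487  0.2393 0.0972] xt [ 1.    -0.001  0.001] zt [0.001 1.    0.   ] F [ 0.3 -0.3 -0.2] g 0.92 j7 [-0.46  0.2  -0.05  1.88  0.01  1.06  1.05]
10 rows of [0.9  0.57 0.85] [-0.01  8.99  0.  ]
```

Emit:
step_arm:
  motion:
    - [0.9,0.57,0.85,0,9,0]
    - [0.9,0.57,0.85,0,9,0]
    - [0.9,0.57,0.85,0,9,0]
    - [0.9,0.57,0.85,0,9,0]
    - [0.9,0.57,0.85,0,9,0]
    - [0.9,0.57,0.85,0,9,0]
    - [0.9,0.57,0.85,0,9,0]
    - [0.9,0.57,0.85,0,9,0]
    - [0.9,0.57,0.85,0,9,0]
    - [0.9,0.57,0.85,0,9,0]

```text
clock: 26.18
ee_pos: [0.5991, 0.2442, 0.0053]
tcp_rot: [-0.498, 0.498, -0.501, 0.502]
wrist_force: [0.6, -0.2, -0.0]
gripper_width: 0.92
```

Emit:
step_arm:
  motion:
    - [0,2,0,0,0,0]
    - [0,1.2,0,0,0,0]
    - [0,0.6,0,0,0,0]
    - [0,0,0,0,0,0]

```text
clock: 26.68
ee_pos: [0.5968, 0.2449, -0.0329]
tcp_rot: [-0.5, 0.501, -0.5, 0.5]
wrist_force: [-0.2, 0.3, -0.5]
gripper_width: 0.923
```

Emit:
step_arm:
  motion:
    - [0,0,0,0,0,0]
    - [0,0,0,0,0,0]
    - [0,0,0,0,0,0]
  gripper: 65
  grip_force: 25

```text
clock: 27.05
ee_pos: [0.5981, 0.2452, -0.0311]
tcp_rot: [0.501, -0.499, 0.5, -0.5]
wrist_force: [-0.6, -0.4, 4.9]
gripper_width: 0.733
```

Emit:
step_arm:
  motion:
    - [0,0,0,0,0,0]
    - [0,0,0,0,0,0]
  gripper: 92

```text
clock: 27.3
ee_pos: [0.5972, 0.2445, -0.0325]
tcp_rot: [0.5, -0.5, 0.5, -0.5]
wrist_force: [-1.0, 0.3, 0.8]
gripper_width: 0.917
```

Emit:
step_arm:
  motion:
    - [0,0,0,0,-9,0]
    - [0,0,0,0,-9,0]
    - [0,0,0,0,-9,0]
    - [0,0,0,0,-9,0]
    - [0,0,0,0,-9,0]
    - [0,0,0,0,-9,0]
    - [0,0,0,0,-9,0]
    - [0,0,0,0,-9,0]
    - [0,0,0,0,-9,0]
    - [0,0,0,0,-9,0]

```text
clock: 28.55
ee_pos: [0.5972, 0.2444, -0.0326]
tcp_rot: [-0.707, 0.707, 0.001, -0.002]
wrist_force: [0.1, 0.1, 0.1]
gripper_width: 0.914
```

Emit:
step_arm:
  motion:
    - [0,0,0,0,0,0]
    - [0,0,0,0,0,0]
    - [0,0,0,0,0,0]
    - [0,0,0,0,0,0]
  gripper: 65
  grip_force: 30

```text
clock: 29.05
ee_pos: [0.5976, 0.2448, -0.0318]
tcp_rot: [0.707, -0.707, 0.0, -0.001]
wrist_force: [-0.4, -0.7, 3.8]
gripper_width: 0.724
```

```bash
python3 mv.py .561 -.012 .13 84 8
```

```text
t 29.05 p_true [0.5976 0.2448 0.0022] xt [ 1.    -0.001  0.001] zt [0.001 1.    0.   ] F [-0.4 -0.7  3.8] g 0.724 j7 [-0.34  0.51 -0.12  1.68  0.07  0.96  1.09]
8 rows of [-0.31 -1.6  -3.23] [-0.    0.74  0.  ]
```

Emit:
step_arm:
  motion:
    - [0,0,0,0,0,0]
    - [0,-3,0,0,0,0]
    - [0,-4,0,0,0,0]
    - [0,-3,0,0,0,0]
  grip_force: 45
  gripper: 60

```text
clock: 29.55
ee_pos: [0.5974, 0.2449, 0.0686]
tcp_rot: [0.707, -0.707, 0.0, -0.0]
wrist_force: [0.4, 0.2, -0.7]
gripper_width: 0.714
```

Emit:
step_arm:
  motion:
    - [-0.31,-0.6,-3.23,0,0.74,0]
    - [-0.31,-0.6,-3.23,0,0.74,0]
    - [-0.31,-0.6,-3.23,0,0.74,0]
    - [-0.31,-0.6,-3.23,0,0.74,0]
    - [-0.31,-0.4,-3.23,0,0.74,0]
    - [-0.31,0,-3.23,0,0.74,0]
    - [-0.31,0,-3.23,0,0.74,0]
    - [-0.31,0,-3.23,0,0.74,0]
    - [0,0,0,0,0,0]
    - [0,0,0,0,0,0]

```text
clock: 30.8
ee_pos: [0.5607, -0.0112, 0.0953]
tcp_rot: [0.706, -0.706, 0.037, -0.036]
wrist_force: [-0.6, 0.3, -0.3]
gripper_width: 0.718
```

```bash
python3 mv.py .561 -.012 .08 84 4;python3 -c "
from meas import *
print(wheels(grab('top')))"
```

```text
t 30.8 p_true [ 0.5607 -0.0112  0.1293] xt [ 0.995 -0.103 -0.001] zt [0.103 0.995 0.001] F [-0.6  0.3 -0.3] g 0.718 j7 [-0.03  0.21  0.01  1.8  -0.    1.13  1.44]
4 rows of [ 0.01  1.23 -0.02] [-0.01  0.02 -0.01]
{'white': [(0.5802, 0.355, 58, 59), (0.3408, 0.1995, 65, 80)], 'green': [(0.462, 0.3658, 58, 60)], 'black': [], 'brown': []}
```

Emit:
step_arm:
  motion:
    - [0,1.5,-0.05,0,0,0]
    - [0,1.5,0,0,0,0]
    - [0,1,0,0,0,0]
    - [0,0.5,0,0,0,0]
    - [0,0.5,0,0,0,0]
    - [0,0,0,0,0,0]

```text
clock: 31.6
ee_pos: [0.5608, -0.0127, 0.0456]
tcp_rot: [0.706, -0.706, 0.037, -0.037]
wrist_force: [0.1, -0.9, -0.2]
gripper_width: 0.717
```

Emit:
step_arm:
  motion:
    - [0,0.5,0,0,0,0]
    - [0,0.5,0,0,0,0]
    - [0,0.5,0,0,0,0]
    - [0,0,0,0,0,0]

```text
clock: 32.1
ee_pos: [0.5604, -0.0127, 0.0302]
tcp_rot: [-0.706, 0.706, -0.037, 0.036]
wrist_force: [-0.4, -1.1, -0.9]
gripper_width: 0.717
```

```bash
python3 mv.py .561 -.012 .028 84 4
```

```text
t 32.1 p_true [ 0.5604 -0.0127  0.0642] xt [ 0.995 -0.103 -0.001] zt [ 0.103  0.995 -0.   ] F [-0.4 -1.1 -0.9] g 0.717 j7 [-0.03  0.28  0.01  1.86 -0.    1.01  1.44]
4 rows of [0.01 0.91 0.02] [ 0.    0.02 -0.02]
```

Emit:
step_arm:
  motion:
    - [0,1,0.05,0,0,0]
    - [0,1,0,0,0,0]
    - [0,0.9,0,0,0,0]
    - [0,0.4,0,0,0,0]
    - [0,0,0,0,0,0]

```text
clock: 32.72
ee_pos: [0.5606, -0.0122, -0.0026]
tcp_rot: [-0.706, 0.706, -0.037, 0.036]
wrist_force: [1.0, 0.2, -0.6]
gripper_width: 0.718
```

Emit:
step_arm:
  motion:
    - [0,0,0,0,0,0]
    - [0,0,0,0,0,0]
    - [0,-1,0,0,0,0]
    - [0,-3,0,0,0,0]
    - [0,-4,0,0,0,0]
    - [0,-3,0,0,0,0]
  gripper: 92

```text
clock: 33.48
ee_pos: [0.5618, -0.0121, 0.1107]
tcp_rot: [0.706, -0.706, 0.036, -0.038]
wrist_force: [0.6, -0.4, -0.3]
gripper_width: 0.924
```

```bash
cat > stack.py <<'E'
from meas import *
f=grab('scene');P=cloud(f);h=cv2.cvtColor(f['color'],cv2.COLOR_RGB2HSV);x,y,z=[P[...,i] for i in range(3)]
m=(abs(x-.561)<.045)&(abs(y+.008)<.045)&~((h[...,0]>100)&(h[...,0]<125)&(h[...,1]>100))&(z<.11)&(z>.01)
for lo in np.arange(.01,.1,.005):
    k=m&(z>=lo)&(z<lo+.005)
    if k.sum(): print(round(lo,3),k.sum(),P[k].mean(0).round(3),np.median(h[k],0), P[k].min(0).round(3)[:2],P[k].max(0).round(3)[:2])
print(wheels(grab('top')))
E
python3 stack.py; python3 mv.py .463 .368 .04 0 10
```

```text
0.01 3 [0.574 0.002 0.012] [105.  62.  58.] [ 0.559 -0.02 ] [0.585 0.015]
0.015 11 [0.567 0.012 0.018] [120.  41.  44.] [ 0.543 -0.021] [0.585 0.019]
0.02 10 [0.571 0.008 0.022] [18.5 56.  56.5] [ 0.547 -0.021] [0.588 0.021]
0.025 18 [0.567 0.006 0.028] [ 11.5 137.5  62.5] [ 0.542 -0.022] [0.585 0.019]
0.03 61 [ 0.558 -0.005  0.033] [ 12. 136.  87.] [ 0.533 -0.038] [0.589 0.019]
0.035 83 [ 0.559 -0.005  0.037] [ 11. 130.  87.] [ 0.535 -0.041] [0.589 0.02 ]
0.04 9 [ 0.562 -0.007  0.041] [11. 56. 81.] [ 0.547 -0.037] [0.569 0.02 ]
0.045 2 [ 0.565 -0.005  0.048] [49.   9.  86.5] [ 0.565 -0.007] [ 0.566 -0.003]
0.05 4 [ 0.566 -0.008  0.053] [18.5 17.5 80.5] [ 0.563 -0.014] [ 0.569 -0.005]
0.055 4 [ 0.565 -0.008  0.058] [18.5 21.  81.5] [ 0.562 -0.014] [ 0.568 -0.005]
0.06 2 [ 0.567 -0.008  0.061] [34.  11.5 88. ] [ 0.566 -0.01 ] [ 0.567 -0.005]
0.065 6 [ 0.565 -0.008  0.067] [ 17.5  15.5 101.5] [ 0.56  -0.012] [ 0.568 -0.005]
0.07 6 [ 0.564 -0.01   0.072] [19.  11.5 98.5] [ 0.561 -0.013] [ 0.567 -0.006]
{'white': [(0.5801, 0.355, 58, 59), (0.3406, 0.2013, 62, 81)], 'green': [(0.4621, 0.3661, 58, 61)], 'black': [], 'brown': []}
t 33.58 p_true [ 0.5642 -0.0121  0.147 ] xt [ 0.995 -0.104  0.009] zt [0.104 0.995 0.001] F [-0.3 -0.   0.8] g 0.917 j7 [-0.03  0.19  0.01  1.79 -0.    1.16  1.44]
10 rows of [-3.68  1.06  2.24] [-0.04  8.41  0.04]
```

Emit:
step_arm:
  motion:
    - [-3.68,0.4,2.24,0,8.4,0]
    - [-3.68,0.4,2.24,0,8.4,0]
    - [-3.68,0.4,2.24,0,8.4,0]
    - [-3.68,0.4,2.24,0,8.4,0]
    - [-3.68,0.4,2.24,0,8.4,0]
    - [-3.68,0.4,2.24,0,8.4,0]
    - [-3.68,0.4,2.24,0,8.4,0]
    - [-3.68,0.4,2.24,0,8.4,0]
    - [-3.68,0.4,2.24,0,8.4,0]
    - [-3.68,0.4,2.24,0,8.4,0]

```text
clock: 34.83
ee_pos: [0.4592, 0.3696, 0.0676]
tcp_rot: [0.499, -0.499, 0.501, -0.501]
wrist_force: [0.8, -0.5, 0.2]
gripper_width: 0.918
```

Emit:
step_arm:
  motion:
    - [0,0,0,0,0,0]
    - [0,0,0,0,0,0]

```text
clock: 35.08
ee_pos: [0.4591, 0.3671, 0.0673]
tcp_rot: [-0.5, 0.501, -0.499, 0.5]
wrist_force: [0.3, -0.7, 0.2]
gripper_width: 0.924
```

```bash
python3 mv.py .463 .368 .0 0 5;python3 -c "
from meas import *
print(wheels(grab('scene')),wheels(grab('top')))"
```

```text
t 35.08 p_true [0.4591 0.3671 0.1013] xt [ 0.002 -1.     0.001] zt [ 1.     0.002 -0.001] F [ 0.3 -0.7  0.2] g 0.924 j7 [-0.52  0.3  -0.23  1.76  0.08  1.1  -0.78]
5 rows of [-0.02  2.03  0.08] [0.01 0.02 0.02]
{'white': [(0.3351, 0.1919, 76, 81), (0.5802, 0.3592, 60, 62)], 'green': [(0.4672, 0.3718, 57, 60), (0.732, 0.1234, 38, 51)], 'black': [], 'brown': []} {'white': [(0.5801, 0.3551, 58, 59), (0.3398, 0.1915, 76, 84)], 'green': [(0.4619, 0.3663, 59, 61)], 'black': [], 'brown': []}
```

Emit:
step_arm:
  motion:
    - [-0.1,3,0.4,0,0,0]
    - [0,3,0,0,0,0]
    - [0,2.4,0,0,0,0]
    - [0,1.1,0,0,0,0]
    - [0,0.4,0,0,0,0]
    - [0,0,0,0,0,0]

```text
clock: 35.92
ee_pos: [0.4639, 0.3693, -0.0304]
tcp_rot: [0.501, -0.5, 0.5, -0.5]
wrist_force: [0.1, -0.0, -1.2]
gripper_width: 0.919
```

Emit:
step_arm:
  motion:
    - [0,0,0,0,0,0]
    - [0,0,0,0,0,0]
    - [0,0,0,0,0,0]
  gripper: 65
  grip_force: 25

```text
clock: 36.3
ee_pos: [0.4642, 0.3697, -0.0294]
tcp_rot: [0.501, -0.5, 0.5, -0.5]
wrist_force: [-1.7, -2.2, 5.6]
gripper_width: 0.733
```

Emit:
step_arm:
  motion:
    - [0,0,0,0,0,0]
    - [0,0,0,0,0,0]
  gripper: 92

```text
clock: 36.55
ee_pos: [0.4636, 0.3693, -0.0309]
tcp_rot: [0.5, -0.5, 0.5, -0.5]
wrist_force: [0.2, -0.0, -0.4]
gripper_width: 0.921
```

Emit:
step_arm:
  motion:
    - [0,0,0,0,-9,0]
    - [0,0,0,0,-9,0]
    - [0,0,0,0,-9,0]
    - [0,0,0,0,-9,0]
    - [0,0,0,0,-9,0]
    - [0,0,0,0,-9,0]
    - [0,0,0,0,-9,0]
    - [0,0,0,0,-9,0]
    - [0,0,0,0,-9,0]
    - [0,0,0,0,-9,0]

```text
clock: 37.8
ee_pos: [0.4635, 0.3691, -0.0313]
tcp_rot: [-0.707, 0.707, 0.002, -0.002]
wrist_force: [0.1, -0.4, 0.8]
gripper_width: 0.919
```

Emit:
step_arm:
  motion:
    - [0,0,0,0,0,0]
    - [0,0,0,0,0,0]
    - [0,0,0,0,0,0]
    - [0,0,0,0,0,0]
  gripper: 65
  grip_force: 30

```text
clock: 38.3
ee_pos: [0.4637, 0.3693, -0.0309]
tcp_rot: [0.707, -0.707, -0.0, -0.0]
wrist_force: [-0.0, -0.2, 3.0]
gripper_width: 0.713
```

```bash
python3 mv.py .561 -.012 .13 84 10
```

```text
t 38.3 p_true [0.4637 0.3693 0.0031] xt [1.    0.    0.001] zt [-0.  1.  0.] F [-0.  -0.2  3. ] g 0.713 j7 [-0.29  0.47 -0.52  1.8   0.28  0.94  0.65]
10 rows of [ 1.15 -1.27 -3.76] [-0.   0.6  0. ]
```

Emit:
step_arm:
  motion:
    - [0,0,0,0,0,0]
    - [0,-3,0,0,0,0]
    - [0,-4,0,0,0,0]
    - [0,-4,0,0,0,0]
  grip_force: 45
  gripper: 60

```text
clock: 38.8
ee_pos: [0.4627, 0.3687, 0.0791]
tcp_rot: [-0.707, 0.707, -0.0, -0.001]
wrist_force: [0.2, -0.6, -0.8]
gripper_width: 0.708
```

Emit:
step_arm:
  motion:
    - [1.15,-0.2,-3.76,0,0.6,0]
    - [1.15,-0.2,-3.76,0,0.6,0]
    - [1.15,-0.2,-3.76,0,0.6,0]
    - [1.15,-0.2,-3.76,0,0.6,0]
    - [1.15,-0.2,-3.76,0,0.6,0]
    - [1.15,-0.2,-3.76,0,0.6,0]
    - [1.15,-0.2,-3.76,0,0.6,0]
    - [1.15,-0.2,-3.76,0,0.6,0]
    - [1.15,-0.1,-3.76,0,0.6,0]
    - [1.15,0,-3.76,0,0.6,0]

```text
clock: 40.05
ee_pos: [0.5607, -0.0127, 0.0953]
tcp_rot: [0.706, -0.706, 0.037, -0.036]
wrist_force: [0.1, -1.1, -1.1]
gripper_width: 0.714
```

Emit:
step_arm:
  motion:
    - [0,0,0,0,0,0]
    - [0,0,0,0,0,0]

```text
clock: 40.3
ee_pos: [0.5604, -0.0108, 0.0952]
tcp_rot: [0.706, -0.706, 0.037, -0.036]
wrist_force: [0.2, 0.5, -0.5]
gripper_width: 0.711
```

```bash
python3 mv.py .561 -.012 .08 84 4;python3 -c "
from meas import *
print(wheels(grab('top')))"
```

```text
t 40.3 p_true [ 0.5604 -0.0108  0.1292] xt [ 0.995 -0.103 -0.001] zt [0.103 0.995 0.001] F [ 0.2  0.5 -0.5] g 0.711 j7 [ 0.27  0.22 -0.33  1.79  0.08  1.14  1.38]
4 rows of [ 0.02  1.23 -0.03] [-0.01  0.02 -0.02]
{'white': [(0.5802, 0.3551, 58, 59), (0.3403, 0.1984, 65, 80)], 'green': [], 'black': [], 'brown': []}
```

Emit:
step_arm:
  motion:
    - [0.03,1.5,-0.05,0,0,0]
    - [0,1.5,0,0,0,0]
    - [0,1,0,0,0,0]
    - [0,0.5,0,0,0,0]
    - [0,0.5,0,0,0,0]
    - [0,0,0,0,0,0]

```text
clock: 41.1
ee_pos: [0.5612, -0.0121, 0.0456]
tcp_rot: [0.706, -0.706, 0.037, -0.037]
wrist_force: [-0.1, -0.5, 0.0]
gripper_width: 0.708
```

Emit:
step_arm:
  motion:
    - [0,0.5,0,0,0,0]
    - [0,0.5,0,0,0,0]
    - [0,0.5,0,0,0,0]
    - [0,0,0,0,0,0]

```text
clock: 41.6
ee_pos: [0.5608, -0.0121, 0.0302]
tcp_rot: [0.706, -0.706, 0.037, -0.036]
wrist_force: [0.1, -0.6, -0.4]
gripper_width: 0.707
```

```bash
python3 mv.py .561 -.012 .045 84 4
```

```text
t 41.6 p_true [ 0.5608 -0.0121  0.0642] xt [ 0.995 -0.103 -0.001] zt [0.103 0.995 0.   ] F [ 0.1 -0.6 -0.4] g 0.707 j7 [ 0.26  0.3  -0.32  1.85  0.11  1.01  1.36]
4 rows of [0.01 0.48 0.  ] [-0.    0.02 -0.02]
```

Threaded; on down 1.8 cm, release, rise, then head for white.

Emit:
step_arm:
  motion:
    - [0,0.8,0,0,0,0]
    - [0,0.7,0,0,0,0]
    - [0,0.3,0,0,0,0]
    - [0,0,0,0,0,0]

```text
clock: 42.1
ee_pos: [0.561, -0.0121, 0.0124]
tcp_rot: [0.706, -0.706, 0.037, -0.036]
wrist_force: [0.1, -0.5, -0.4]
gripper_width: 0.715
```

Emit:
step_arm:
  motion:
    - [0,0,0,0,0,0]
    - [0,0,0,0,0,0]
    - [0,-1,0,0,0,0]
    - [0,-3,0,0,0,0]
    - [0,-4,0,0,0,0]
    - [0,-2,0,0,0,0]
    - [0,0,0,0,0,0]
  gripper: 92

```text
clock: 42.98
ee_pos: [0.563, -0.0121, 0.1155]
tcp_rot: [-0.706, 0.706, -0.035, 0.038]
wrist_force: [-0.2, -0.3, 0.0]
gripper_width: 0.923
```

```bash
python3 stack.py; python3 mv.py .582 .357 .10 0 10
```

```text
0.01 3 [0.58  0.014 0.013] [115.  80.  47.] [0.576 0.011] [0.585 0.017]
0.015 6 [0.574 0.016 0.017] [124.   37.   38.5] [0.556 0.008] [0.586 0.019]
0.02 10 [0.576 0.015 0.022] [ 10.5 100.5  45.5] [0.563 0.008] [0.586 0.022]
0.025 8 [0.567 0.012 0.027] [ 18.5 141.5  48.5] [ 0.546 -0.021] [0.583 0.019]
0.03 11 [0.572 0.009 0.033] [ 27. 111.  52.] [ 0.559 -0.022] [0.588 0.02 ]
0.035 7 [0.578 0.015 0.037] [ 43. 133.  54.] [0.568 0.011] [0.588 0.019]
0.04 16 [0.57  0.011 0.043] [ 65.5 137.5  70.5] [ 0.546 -0.02 ] [0.588 0.02 ]
0.045 87 [ 0.559 -0.006  0.048] [ 68. 156.  99.] [ 0.531 -0.042] [0.588 0.02 ]
0.05 100 [ 0.561 -0.009  0.052] [ 68.  151.5  96. ] [ 0.535 -0.042] [0.59 0.02]
0.055 8 [ 0.568 -0.011  0.057] [63. 32. 84.] [ 0.562 -0.03 ] [ 0.576 -0.001]
0.06 4 [ 0.565 -0.012  0.063] [62. 29. 85.] [ 0.563 -0.016] [ 0.568 -0.006]
0.065 3 [ 0.565 -0.007  0.069] [ 57.  13. 107.] [ 0.563 -0.009] [ 0.567 -0.005]
0.07 5 [ 0.563 -0.008  0.072] [ 63.  34. 112.] [ 0.561 -0.01 ] [ 0.565 -0.005]
0.075 1 [ 0.565 -0.011  0.075] [65. 44. 98.] [ 0.565 -0.011] [ 0.565 -0.011]
{'white': [(0.5802, 0.355, 58, 59), (0.3404, 0.2006, 63, 80)], 'green': [], 'black': [], 'brown': []}
t 43.08 p_true [ 0.5609 -0.0121  0.1465] xt [ 0.995 -0.103 -0.   ] zt [ 0.103  0.995 -0.   ] F [ 0.2 -0.5 -1.2] g 0.918 j7 [ 0.27  0.21 -0.33  1.77  0.07  1.17  1.38]
10 rows of [-2.63  0.47  3.08] [ 0.    8.41 -0.  ]
```

Emit:
step_arm:
  motion:
    - [-2.63,0.47,3.08,0,8.4,0]
    - [-2.63,0.47,3.08,0,8.4,0]
    - [-2.63,0.47,3.08,0,8.4,0]
    - [-2.63,0.47,3.08,0,8.4,0]
    - [-2.63,0.47,3.08,0,8.4,0]
    - [-2.63,0.47,3.08,0,8.4,0]
    - [-2.63,0.47,3.08,0,8.4,0]
    - [-2.63,0.47,3.08,0,8.4,0]
    - [-2.63,0.47,3.08,0,8.4,0]
    - [-2.63,0.47,3.08,0,8.4,0]

```text
clock: 44.32
ee_pos: [0.5813, 0.3584, 0.0637]
tcp_rot: [0.498, -0.5, 0.501, -0.5]
wrist_force: [0.3, 0.2, 0.7]
gripper_width: 0.921
```

Emit:
step_arm:
  motion:
    - [0,0,0,0,0,0]
    - [0,0,0,0,0,0]

```text
clock: 44.58
ee_pos: [0.581, 0.3564, 0.0642]
tcp_rot: [-0.499, 0.502, -0.5, 0.499]
wrist_force: [-0.1, -0.3, -0.3]
gripper_width: 0.922
```

```bash
python3 mv.py .5818 .357 .002 0 5;python3 -c "
from meas import *
print(wheels(grab('scene')),wheels(grab('top')))"
```

```text
t 44.58 p_true [0.581  0.3564 0.0982] xt [ 0.002 -1.     0.002] zt [ 1.     0.002 -0.003] F [-0.1 -0.3 -0.3] g 0.922 j7 [-0.32  0.5  -0.36  1.5   0.18  1.17 -0.71]
5 rows of [-0.01  1.92  0.02] [0.03 0.03 0.02]
{'white': [(0.3355, 0.1922, 76, 80), (0.5828, 0.3618, 54, 59)], 'green': [(0.732, 0.1236, 38, 52)], 'black': [], 'brown': []} {'white': [(0.5915, 0.3417, 22, 56), (0.3445, 0.1593, 10, 80)], 'green': [], 'black': [], 'brown': []}
```

Emit:
step_arm:
  motion:
    - [0,3,0.1,0,0,0]
    - [0,3,0,0,0,0]
    - [0,2.2,0,0,0,0]
    - [0,1.0,0,0,0,0]
    - [0,0.4,0,0,0,0]
    - [0,0,0,0,0,0]

```text
clock: 45.42
ee_pos: [0.5837, 0.3577, -0.0295]
tcp_rot: [0.501, -0.5, 0.5, -0.5]
wrist_force: [0.2, -0.1, -0.2]
gripper_width: 0.919
```

Emit:
step_arm:
  motion:
    - [0,0,0,0,0,0]
    - [0,0,0,0,0,0]
    - [0,0,0,0,0,0]
  gripper: 65
  grip_force: 25

```text
clock: 45.8
ee_pos: [0.5838, 0.358, -0.0283]
tcp_rot: [0.501, -0.5, 0.5, -0.5]
wrist_force: [-1.8, -0.4, 6.0]
gripper_width: 0.734
```

Emit:
step_arm:
  motion:
    - [0,0,0,0,0,0]
    - [0,0,0,0,0,0]
  gripper: 92

```text
clock: 46.05
ee_pos: [0.5833, 0.3574, -0.0301]
tcp_rot: [0.5, -0.5, 0.5, -0.5]
wrist_force: [0.2, -0.5, -0.2]
gripper_width: 0.922
```

Emit:
step_arm:
  motion:
    - [0,0,0,0,-9,0]
    - [0,0,0,0,-9,0]
    - [0,0,0,0,-9,0]
    - [0,0,0,0,-9,0]
    - [0,0,0,0,-9,0]
    - [0,0,0,0,-9,0]
    - [0,0,0,0,-9,0]
    - [0,0,0,0,-9,0]
    - [0,0,0,0,-9,0]
    - [0,0,0,0,-9,0]

```text
clock: 47.3
ee_pos: [0.5832, 0.3572, -0.0304]
tcp_rot: [-0.707, 0.707, 0.002, -0.002]
wrist_force: [0.3, -0.5, -0.1]
gripper_width: 0.925
```

Emit:
step_arm:
  motion:
    - [0,0,0,0,0,0]
    - [0,0,0,0,0,0]
    - [0,0,0,0,0,0]
    - [0,0,0,0,0,0]
  gripper: 65
  grip_force: 30

```text
clock: 47.8
ee_pos: [0.5832, 0.3573, -0.0302]
tcp_rot: [-0.707, 0.707, 0.0, -0.0]
wrist_force: [0.5, 0.1, 0.2]
gripper_width: 0.718
```

```bash
python3 mv.py .561 -.012 .13 84 10
```

```text
t 47.8 p_true [0.5832 0.3573 0.0038] xt [1. 0. 0.] zt [-0.  1. -0.] F [0.5 0.1 0.2] g 0.718 j7 [-0.12  0.67 -0.65  1.55  0.44  1.07  0.69]
10 rows of [-0.05 -1.26 -3.7 ] [0.  0.6 0. ]
```

Emit:
step_arm:
  motion:
    - [0,0,0,0,0,0]
    - [0,-3,0,0,0,0]
    - [0,-4,0,0,0,0]
    - [0,-4,0,0,0,0]
  grip_force: 45
  gripper: 60

```text
clock: 48.3
ee_pos: [0.5827, 0.3572, 0.0805]
tcp_rot: [-0.707, 0.707, 0.0, -0.001]
wrist_force: [1.3, 0.2, -0.9]
gripper_width: 0.713
```

Emit:
step_arm:
  motion:
    - [-0.05,-0.2,-3.7,0,0.6,0]
    - [-0.05,-0.2,-3.7,0,0.6,0]
    - [-0.05,-0.2,-3.7,0,0.6,0]
    - [-0.05,-0.2,-3.7,0,0.6,0]
    - [-0.05,-0.2,-3.7,0,0.6,0]
    - [-0.05,-0.2,-3.7,0,0.6,0]
    - [-0.05,-0.2,-3.7,0,0.6,0]
    - [-0.05,-0.2,-3.7,0,0.6,0]
    - [-0.05,-0.1,-3.7,0,0.6,0]
    - [-0.05,0,-3.7,0,0.6,0]

```text
clock: 49.55
ee_pos: [0.5608, -0.013, 0.0968]
tcp_rot: [-0.706, 0.706, -0.037, 0.037]
wrist_force: [0.8, -0.8, -1.1]
gripper_width: 0.715
```

Emit:
step_arm:
  motion:
    - [0,0,0,0,0,0]
    - [0,0,0,0,0,0]

```text
clock: 49.8
ee_pos: [0.561, -0.011, 0.0968]
tcp_rot: [0.706, -0.706, 0.036, -0.036]
wrist_force: [0.3, 1.1, -0.4]
gripper_width: 0.709
```

```bash
python3 mv.py .561 -.012 .08 84 4;python3 -c "
from meas import *
print(wheels(grab('top')))"
```

```text
t 49.8 p_true [ 0.561  -0.011   0.1308] xt [ 0.995 -0.103 -0.   ] zt [0.103 0.995 0.001] F [ 0.3  1.1 -0.4] g 0.709 j7 [ 0.53  0.26 -0.63  1.78  0.17  1.15  1.31]
4 rows of [ 0.    1.27 -0.03] [-0.01  0.02 -0.  ]
{'white': [(0.3399, 0.1983, 67, 79)], 'green': [], 'black': [], 'brown': []}
```

Emit:
step_arm:
  motion:
    - [0,1.5,-0.08,0,0,0]
    - [0,1.5,0,0,0,0]
    - [0,1,0,0,0,0]
    - [0,0.5,0,0,0,0]
    - [0,0.5,0,0,0,0]
    - [0,0,0,0,0,0]

```text
clock: 50.6
ee_pos: [0.561, -0.0127, 0.0466]
tcp_rot: [0.706, -0.706, 0.037, -0.037]
wrist_force: [0.5, 0.1, -1.0]
gripper_width: 0.713
```

Emit:
step_arm:
  motion:
    - [0,0.5,0,0,0,0]
    - [0,0.5,0,0,0,0]
    - [0,0.5,0,0,0,0]
    - [0,0.3,0,0,0,0]
    - [0,0,0,0,0,0]

```text
clock: 51.22
ee_pos: [0.5609, -0.0126, 0.0285]
tcp_rot: [0.706, -0.706, 0.037, -0.036]
wrist_force: [0.2, 0.3, -1.0]
gripper_width: 0.711
```

Emit:
step_arm:
  motion:
    - [0,0.2,0,0,0,0]
    - [0,0.2,0,0,0,0]
    - [0,0,0,0,0,0]

```text
clock: 51.6
ee_pos: [0.561, -0.0127, 0.0247]
tcp_rot: [0.706, -0.706, 0.037, -0.037]
wrist_force: [-0.4, 0.2, -0.5]
gripper_width: 0.711
```

Emit:
step_arm:
  motion:
    - [0,0,0,0,0,0]
    - [0,0,0,0,0,0]
    - [0,-1,0,0,0,0]
    - [0,-3,0,0,0,0]
    - [0,-4,0,0,0,0]
    - [0,-4,0,0,0,0]
    - [0,-4,0,0,0,0]
    - [0,0,0,0,0,0]
  gripper: 92

```text
clock: 52.6
ee_pos: [0.5637, -0.0123, 0.1894]
tcp_rot: [-0.706, 0.706, -0.034, 0.039]
wrist_force: [-0.1, -0.1, -0.1]
gripper_width: 0.918
```

Emit:
step_arm:
  motion:
    - [0,0,0,0,0,0]
    - [-3,0,3,0,0,0]
    - [-4,0,4,0,0,0]
    - [-4,0,4,0,0,0]
    - [0,0,0,0,0,0]
  gripper: 0

```text
clock: 53.22
ee_pos: [0.4598, 0.1119, 0.1839]
tcp_rot: [-0.706, 0.707, -0.035, 0.033]
wrist_force: [1.0, -0.7, 0.6]
gripper_width: -0.001
```

```bash
python3 stack.py; python3 mv.py
python3 - <<'E'
from meas import *
f=grab('scene'); save(f,'s6.png',(130,120,330,280),4)
g=grab('top')
u=np.array([.994,-.110,0]); c=np.array([-.110,-.994,0])
for n,F in(('scene',f),('top',g)):
    P=cloud(F);h=cv2.cvtColor(F['color'],cv2.COLOR_RGB2HSV);x,y,z=[P[...,i] for i in range(3)]
    roi=(x>.55)&(x<.76)&(y>-.12)&(y<.09)
    o=roi&(h[...,0]>3)&(h[...,0]<18)&(h[...,1]>190)&(h[...,2]>110)&(z>.1)
    k,l,s,cc=cv2.connectedComponentsWithStats(o.astype(np.uint8))
    for i in range(1,k):
        if s[i,4]>15: q=P[l==i]; print(n,'orange',s[i],q.mean(0).round(3),q.min(0).round(3),q.max(0).round(3))
    m=roi&(z>.1)&(z<.25)
    q=P[m]-[.561,-.014,0]
    a=np.c_[q@c,q@u,q[:,2]]
    for lo in np.arange(.1,.25,.02):
        b=a[(a[:,2]>=lo)&(a[:,2]<lo+.02)]
        if len(b)>3: print(n,round(lo,2),len(b),'c',b[:,0].min().round(3),b[:,0].max().round(3),'u',np.percentile(b[:,1],[5,50,95]).round(3))
# rack
P=cloud(g);x,y,z=[P[...,i] for i in range(3)]
h=cv2.cvtColor(g['color'],cv2.COLOR_RGB2HSV)
roi=(x>.43)&(x<.78)&(y>-.45)&(y<-.13)&(h[...,1]<70)
for a,b in((.012,.024),(.036,.05),(.026,.034)):
    q=P[roi&(z>a)&(z<b)][:,:2]; print(a,len(q),q.min(0).round(3),q.max(0).round(3))
    if a==.012: print(cv2.minAreaRect((q*1000).astype(np.float32)))
E
```

```text
0.01 3 [0.577 0.015 0.013] [107.  45.  40.] [0.571 0.012] [0.585 0.017]
0.015 6 [0.572 0.016 0.018] [125.  50.  40.] [0.557 0.008] [0.586 0.02 ]
0.02 7 [0.576 0.015 0.022] [  9. 111.  44.] [0.563 0.012] [0.586 0.019]
0.025 10 [0.576 0.015 0.027] [ 14. 105.  45.] [0.557 0.008] [0.589 0.019]
0.03 8 [0.575 0.015 0.033] [ 26.  104.5  49. ] [0.559 0.005] [0.587 0.02 ]
0.035 8 [0.57  0.017 0.038] [ 47.  109.5  53. ] [0.55  0.013] [0.586 0.02 ]
0.04 10 [0.576 0.013 0.042] [54.  82.  68.5] [0.548 0.005] [0.59 0.02]
0.045 11 [0.574 0.016 0.047] [56. 75. 80.] [0.558 0.01 ] [0.584 0.019]
0.05 14 [0.57  0.01  0.053] [ 52.   37.  102.5] [ 0.548 -0.023] [0.591 0.02 ]
0.055 12 [0.571 0.012 0.058] [ 44.5  21.5 127. ] [ 0.548 -0.014] [0.59  0.019]
0.06 101 [ 0.561 -0.011  0.063] [ 71.  11. 169.] [ 0.535 -0.043] [0.591 0.018]
0.065 126 [ 0.561 -0.009  0.067] [ 73.  12. 174.] [ 0.535 -0.042] [0.59  0.019]
0.07 11 [ 0.563 -0.005  0.071] [ 69.  11. 166.] [ 0.536 -0.02 ] [0.584 0.015]
{'white': [], 'green': [], 'black': [], 'brown': []}
t 53.33 p_true [0.4624 0.1078 0.2181] xt [ 0.995 -0.102 -0.001] zt [ 
[... 714 characters left out ...]
  9  83] [ 0.662 -0.067  0.24 ] [ 0.654 -0.082  0.225] [ 0.671 -0.052  0.256]
top 0.1 147 c -0.081 0.079 u [0.073 0.076 0.078]
top 0.12 156 c -0.08 0.078 u [0.077 0.079 0.083]
top 0.14 168 c -0.079 0.077 u [0.08  0.083 0.086]
top 0.16 149 c -0.081 0.078 u [0.084 0.086 0.089]
top 0.18 182 c -0.08 0.078 u [0.087 0.09  0.093]
top 0.2 206 c -0.081 0.079 u [0.091 0.094 0.099]
top 0.22 196 c -0.073 0.078 u [0.095 0.1   0.106]
top 0.24 83 c -0.061 0.059 u [0.105 0.109 0.117]
0.012 2798 [ 0.455 -0.443] [ 0.779 -0.154]
((617.113525390625, -298.0705871582031), (324.0656433105469, 289.3925476074219), 0.1250617653131485)
0.036 482 [ 0.455 -0.351] [ 0.779 -0.164]
0.026 154 [ 0.453 -0.335] [ 0.754 -0.162]
```

View pics/s6.png

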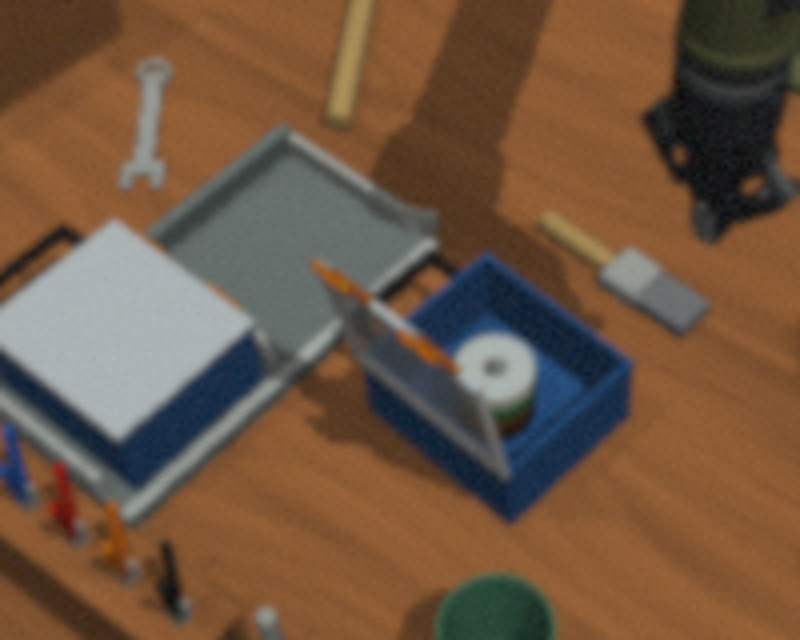

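All four wheels are on the post in order: black, brown, green, white. The white top is at about 0.065 m, which is fully home. The lid leans back at about 100°, with its edge at z≈0.216. I'll push it shut from behind with the closed fingers, between the clips.

```bash
python3 mv.py .6902 -.0268 .295 -6.3 10
```

```text
t 53.42 p_true [0.4633 0.1068 0.2182] xt [ 0.994 -0.105 -0.001] zt [ 0.105  0.994 -0.   ] F [-0.  -0.6 -0.3] g 0.0 j7 [ 0.48 -0.02 -0.74  1.86 -0.02  1.3   1.21]
10 rows of [ 1.24 -0.77 -2.64] [-0.   -8.97 -0.01]
```

```bash
python3 mv.py .6902 -.0268 .295 -5 10; python3 mv.py .4633 .1068 .295 84 2
```

```text
t 53.42 p_true [0.4633 0.1068 0.2182] xt [ 0.994 -0.105 -0.001] zt [ 0.105  0.994 -0.   ] F [-0.  -0.6 -0.3] g 0.0 j7 [ 0.48 -0.02 -0.74  1.86 -0.02  1.3   1.21]
10 rows of [ 2.81 -0.77  0.78] [ 0.01  8.9  -0.  ]
t 53.42 p_true [0.4633 0.1068 0.2182] xt [ 0.994 -0.105 -0.001] zt [ 0.105  0.994 -0.   ] F [-0.  -0.6 -0.3] g 0.0 j7 [ 0.48 -0.02 -0.74  1.86 -0.02  1.3   1.21]
2 rows of [-0.   -3.84  0.  ] [ 0.   -0.02 -0.03]
```

Emit:
step_arm:
  motion:
    - [0,-4,0,0,0,0]
    - [0,-3.8,0,0,0,0]
    - [0,0,0,0,0,0]

```text
clock: 53.8
ee_pos: [0.4655, 0.1073, 0.2653]
tcp_rot: [0.707, -0.706, 0.036, -0.039]
wrist_force: [-0.3, 0.6, -0.7]
gripper_width: 0.001
```

Emit:
step_arm:
  motion:
    - [2.81,0,0.78,0,9,0]
    - [2.81,0,0.78,0,9,0]
    - [2.81,0,0.78,0,9,0]
    - [2.81,0,0.78,0,9,0]
    - [2.81,0,0.78,0,9,0]
    - [2.81,0,0.78,0,9,0]
    - [2.81,0,0.78,0,9,0]
    - [2.81,0,0.78,0,9,0]
    - [2.81,0,0.78,0,9,0]
    - [2.81,0,0.78,0,9,0]

```text
clock: 55.05
ee_pos: [0.6888, -0.029, 0.2601]
tcp_rot: [0.471, -0.473, 0.528, -0.526]
wrist_force: [-0.1, 0.1, 0.2]
gripper_width: 0.001
```

```bash
python3 mv.py .6902 -.0268 .200 -6 5
```

```text
t 55.05 p_true [ 0.6888 -0.029   0.2941] xt [-0.11  -0.994  0.   ] zt [ 0.994 -0.11  -0.003] F [-0.1  0.1  0.2] g 0.001 j7 [ 0.36  0.44 -0.52  1.22  0.21  1.54 -0.24]
5 rows of [-0.05  1.88  0.03] [ 0.04 -0.06  0.  ]
```

Emit:
step_arm:
  motion:
    - [0,3,0.1,0,0,0]
    - [-0.1,3,0,0,0,0]
    - [-0.1,2.4,0,0,0,0]
    - [0,1,0,0,0,0]
    - [0,0,-1.4,0,0,0]
    - [0,-0.1,-1.3,0,0,0]
    - [0,-0.2,-1.3,0,0,0]

```text
clock: 55.92
ee_pos: [0.6497, -0.0212, 0.1721]
tcp_rot: [-0.474, 0.473, -0.525, 0.526]
wrist_force: [0.4, -0.8, 0.2]
gripper_width: 0.002
```

```bash
python3 mv.py; python3 -c "
from h import *
p=np.array(arm.get_state()['ee_pos'])-[.561,-.0125,-.034]; print('u',p@[.994,-.11,0],'c',p@[-.11,-.994,0],p[2])"
```

```text
t 55.92 p_true [ 0.6497 -0.0212  0.2061] xt [-0.104 -0.995 -0.   ] zt [ 0.995 -0.104  0.001] F [ 0.4 -0.8  0.2] g 0.002 j7 [ 0.4   0.38 -0.53  1.47  0.19  1.34 -0.25]
u 0.08908256433059511 c -0.0010970104996841376 0.2061199159972429
```

Emit:
step_arm:
  motion:
    - [0,0.1,-1.1,0,0,0]
    - [0,0.2,-1.1,0,0,0]
    - [0,0.3,-1.1,0,0,0]
    - [0,0.3,-1.1,0,0,0]
    - [0,0.4,-1,0,0,0]
    - [0,0.4,-1,0,0,0]
    - [0,0.6,-0.9,0,0,0]
    - [0,0.6,-0.9,0,0,0]
    - [0,0.75,-0.8,0,0,0]
    - [0,0.75,-0.8,0,0,0]

```text
clock: 57.18
ee_pos: [0.5518, -0.0107, 0.1272]
tcp_rot: [0.473, -0.473, 0.525, -0.525]
wrist_force: [-0.9, 0.0, 0.1]
gripper_width: 0.002
```

Emit:
step_arm:
  motion:
    - [0,0.85,-0.65,0,0,0]
    - [0,0.85,-0.65,0,0,0]
    - [0,0.95,-0.5,0,0,0]
    - [0,0.95,-0.5,0,0,0]
    - [0,1.05,-0.3,0,0,0]
    - [0,1.05,-0.3,0,0,0]
    - [0,0.9,-0.2,0,0,0]
    - [0,0.7,-0.1,0,0,0]
    - [0,0,0,0,0,0]

```text
clock: 58.3
ee_pos: [0.5202, -0.0074, 0.0542]
tcp_rot: [0.473, -0.474, 0.525, -0.525]
wrist_force: [-0.8, 0.3, 0.5]
gripper_width: -0.0
```

```bash
cat > lc.py <<'E'
from meas import *
from mv import st
st()
p=np.array(arm.get_state()['ee_pos'])-[.561,-.0125,-.034]; print('u',(p@[.994,-.11,0]).round(4),'c',(p@[-.11,-.994,0]).round(4),p[2].round(4))
import sys
f=grab('scene')
if len(sys.argv)>1: save(f,sys.argv[1],(150,110,310,250),4)
for F in (f,grab('top')):
    P=cloud(F);h=cv2.cvtColor(F['color'],cv2.COLOR_RGB2HSV);x,y,z=[P[...,i] for i in range(3)]
    o=(x>.4)&(x<.76)&(y>-.5)&(y<.12)&(h[...,0]>3)&(h[...,0]<18)&(h[...,1]>190)&(h[...,2]>110)&(z>.03)
    k,l,s,cc=cv2.connectedComponentsWithStats(o.astype(np.uint8))
    for i in range(1,k):
        if s[i,4]>10:
            q=P[l==i]; d=q-[.561,-.0125,0]; print('orange',s[i,4],'world',q.mean(0).round(3),'c',(d@[-.11,-.994,0]).mean().round(3),'u',(d@[.994,-.11,0]).min().round(3),(d@[.994,-.11,0]).max().round(3),'z',q[:,2].min().round(3),q[:,2].max().round(3))
E
python3 lc.py s7.png
```

```text
t 58.3 p_true [ 0.5202 -0.0074  0.0882] xt [-0.103 -0.995 -0.   ] zt [ 0.995 -0.103 -0.001] F [-0.8  0.3  0.5] g -0.0 j7 [ 0.47  0.21 -0.55  1.92  0.13  1.05 -0.24]
u -0.0411 c -0.0006 0.0882
orange 87 world [0.476 0.043 0.089] c -0.046 u -0.104 -0.079 z 0.081 0.096
```

View pics/s7.png

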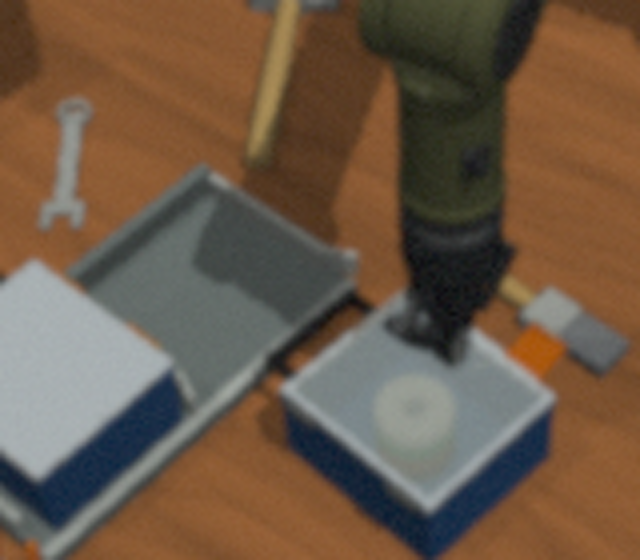

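Emit:
step_arm:
  motion:
    - [0,0.4,0,0,0,0]
    - [0,0.3,0,0,0,0]
    - [0,0,0,0,0,0]

```text
clock: 58.78
ee_pos: [0.5211, -0.0075, 0.0494]
tcp_rot: [-0.473, 0.473, -0.525, 0.526]
wrist_force: [-5.1, 0.4, 9.9]
gripper_width: 0.003
```

Emit:
step_arm:
  motion:
    - [0,-2,0,0,0,0]
    - [0,-2,0,0,0,0]
    - [-2,-1,-3.5,0,0,0]
    - [-2.2,0,-3.6,0,0,0]
    - [0,0,0,0,0,0]
    - [0,0,0,0,0,0]

```text
clock: 59.52
ee_pos: [0.4549, 0.0412, 0.098]
tcp_rot: [-0.474, 0.473, -0.525, 0.526]
wrist_force: [0.4, 0.3, -0.2]
gripper_width: 0.003
```

```bash
python3 lc.py
cat > case.py <<'E'
from meas import *
g=grab('top');P=cloud(g);h=cv2.cvtColor(g['color'],cv2.COLOR_RGB2HSV);x,y,z=[P[...,i] for i in range(3)]
m=(x>.46)&(x<.66)&(y>-.13)&(y<.1)&(z>.072)&(z<.09)&~((h[...,0]<18)&(h[...,1]>150))&(h[...,2]>45)
k,l,s,c=cv2.connectedComponentsWithStats(m.astype(np.uint8)); i=1+np.argmax(s[1:,4]); q=P[l==i]
print('lid top',len(q),np.median(q[:,2]),cv2.minAreaRect((q[:,:2]*1000).astype(np.float32)), np.percentile(q[:,2],[5,95]))
E
python3 case.py
```

```text
t 59.52 p_true [0.4549 0.0412 0.132 ] xt [-0.104 -0.995  0.   ] zt [ 0.995 -0.104  0.001] F [ 0.4  0.3 -0.2] g 0.003 j7 [ 0.46  0.01 -0.61  2.02  0.01  1.12 -0.25]
u -0.1113 c -0.0417 0.132
orange 80 world [ 0.465 -0.04   0.091] c 0.038 u -0.107 -0.077 z 0.082 0.098
orange 87 world [0.476 0.043 0.09 ] c -0.046 u -0.105 -0.078 z 0.083 0.097
orange 88 world [ 0.465 -0.045  0.091] c 0.043 u -0.107 -0.078 z 0.081 0.104
lid top 1696 0.08471487919613754 ((562.3169555664062, -12.743453979492188), (160.1123046875, 154.0685272216797), 83.6664047241211) [0.07996053 0.08887811]
```

Emit:
step_arm:
  motion:
    - [0,1.5,0,0,0,0]
    - [0,1.5,0,0,0,0]
    - [0,0.7,0,0,0,0]
    - [0,0.7,0,0,0,0]
    - [0,0.7,0,0,0,0]

```text
clock: 60.3
ee_pos: [0.454, 0.0418, 0.0466]
tcp_rot: [0.473, -0.474, 0.525, -0.525]
wrist_force: [-4.2, 0.1, 6.0]
gripper_width: -0.002
```

Emit:
step_arm:
  motion:
    - [0,0.7,0,0,0,0]
    - [0,0.7,0,0,0,0]
    - [0,0.7,0,0,0,0]

```text
clock: 60.68
ee_pos: [0.4548, 0.0416, 0.0255]
tcp_rot: [-0.474, 0.473, -0.525, 0.525]
wrist_force: [-0.7, 1.4, -0.2]
gripper_width: -0.003
```

Emit:
step_arm:
  motion:
    - [0,0.5,0,0,0,0]
    - [0,0,0,0,0,0]

```text
clock: 60.92
ee_pos: [0.4536, 0.0416, 0.0201]
tcp_rot: [0.473, -0.474, 0.526, -0.525]
wrist_force: [0.0, 0.1, 0.2]
gripper_width: -0.004
```

```bash
python3 lc.py
```

```text
t 60.92 p_true [0.4536 0.0416 0.0541] xt [-0.103 -0.995 -0.   ] zt [ 0.995 -0.103 -0.001] F [0.  0.1 0.2] g -0.004 j7 [ 0.44  0.12 -0.61  2.09  0.09  0.95 -0.32]
u -0.1127 c -0.042 0.0541
orange 81 world [ 0.465 -0.041  0.091] c 0.039 u -0.105 -0.079 z 0.084 0.099
orange 84 world [ 0.465 -0.045  0.092] c 0.043 u -0.107 -0.079 z 0.084 0.102
```

Emit:
step_arm:
  motion:
    - [0,-2.5,0,0,0,0]
    - [0,-3,0,0,0,0]
    - [0,-2,0,0,0,0]
    - [3,0,0,0,0,0]
    - [3.4,0,0,0,0,0]
    - [2,0,0,0,0,0]
    - [0,0,0,0,0,0]

```text
clock: 61.9
ee_pos: [0.4456, -0.0433, 0.096]
tcp_rot: [-0.473, 0.473, -0.526, 0.526]
wrist_force: [0.1, 0.0, 0.6]
gripper_width: 0.002
```

```bash
python3 lc.py
```

```text
t 61.9 p_true [ 0.4456 -0.0433  0.13  ] xt [-0.107 -0.994  0.   ] zt [ 0.994 -0.107  0.   ] F [0.1 0.  0.6] g 0.002 j7 [ 0.56 -0.01 -0.52  2.04 -0.01  1.11 -0.06]
u -0.1113 c 0.0433 0.13
orange 94 world [ 0.465 -0.04   0.091] c 0.038 u -0.107 -0.078 z 0.083 0.102
```

Emit:
step_arm:
  motion:
    - [0,1.5,0,0,0,0]
    - [0,1.5,0,0,0,0]
    - [0,0.7,0,0,0,0]
    - [0,0.7,0,0,0,0]
    - [0,0.7,0,0,0,0]

```text
clock: 62.62
ee_pos: [0.4453, -0.0418, 0.0446]
tcp_rot: [0.473, -0.474, 0.525, -0.525]
wrist_force: [-3.0, 1.1, 4.9]
gripper_width: -0.004
```

Emit:
step_arm:
  motion:
    - [0,0.7,0,0,0,0]
    - [0,0.7,0,0,0,0]
    - [0,0.7,0,0,0,0]
    - [0,0.4,0,0,0,0]
    - [0,0,0,0,0,0]

```text
clock: 63.25
ee_pos: [0.4451, -0.0418, 0.0192]
tcp_rot: [0.473, -0.474, 0.526, -0.525]
wrist_force: [0.8, 0.1, 0.3]
gripper_width: 0.002
```

Emit:
step_arm:
  motion:
    - [0,-2.5,0,0,0,0]
    - [0,-3,0,0,0,0]
    - [-3,-3,-2,0,0,0]
    - [-5,-3,-2,0,0,0]
    - [-5,0,0,0,0,0]
    - [0,0,0,0,0,0]

```text
clock: 64.0
ee_pos: [0.4196, 0.0955, 0.1359]
tcp_rot: [-0.476, 0.475, -0.523, 0.524]
wrist_force: [0.2, -0.4, 0.7]
gripper_width: -0.0
```

```bash
python3 lc.py; python3 case.py
python3 - <<'E'
from meas import *
g=grab('top'); save(g,'t2.png',(200,110,380,260),4.2)
P=cloud(g);x,y,z=[P[...,i] for i in range(3)];h=cv2.cvtColor(g['color'],cv2.COLOR_RGB2HSV)
# handle: dark pixels z 0.045-.07 in front of case
m=(x>.46)&(x<.66)&(y>-.17)&(y<-.09)&(h[...,2]<60)&(z>.04)&(z<.085); q=P[m]; print('handle',len(q),q.mean(0),q.min(0),q.max(0))
# rails / back stop profile
roi=(h[...,1]<70)
for X in(.52,.55,.6):
    k=roi&(abs(x-X)<.012)&(y<-.12)&(y>-.42)
    yy=y[k];zz=z[k]; e=np.arange(-.42,-.12,.01)
    print(X,[(round(a,2),round(float(np.median(zz[(yy>=a)&(yy<a+.01)]))*1000)) for a in e if ((yy>=a)&(yy<a+.01)).sum()>2])
for Y in(-.2,-.25,-.3):
    k=roi&(abs(y-Y)<.012)&(x>.42)&(x<.68); xx=x[k];zz=z[k]; e=np.arange(.42,.68,.005)
    print(Y,[(round(a,3),round(float(np.median(zz[(xx>=a)&(xx<a+.005)]))*1000)) for a in e if ((xx>=a)&(xx<a+.005)).sum()>2 and abs(np.median(zz[(xx>=a)&(xx<a+.005)])-.018)>.003])
E
```

```text
t 64.0 p_true [0.4196 0.0955 0.1699] xt [-0.096 -0.995 -0.001] zt [ 0.995 -0.096  0.003] F [ 0.2 -0.4  0.7] g -0.0 j7 [ 0.45 -0.11 -0.68  2.03 -0.07  1.2  -0.3 ]
u -0.1524 c -0.0918 0.1699
lid top 2364 0.08478464528020324 ((561.3018798828125, -12.761131286621094), (160.99783325195312, 154.5646209716797), 84.23670959472656) [0.08016983 0.0886837 ]
handle 188 [ 0.54819177 -0.1231877   0.06621479] [ 0.49838295 -0.14003999  0.05586146] [ 0.60307875 -0.0918643   0.07340936]
0.52 [(np.float64(-0.36), -1), (np.float64(-0.34), 48), (np.float64(-0.33), 23), (np.float64(-0.32), 19), (np.float64(-0.31), 19), (np.float64(-0.3), 20), (np.float64(-0.29), 18), (np.float64(-0.28), 20), (np.float64(-0.27), 19), (np.float64(-0.26), 21), (np.float64(-0.25), 19), (np.float64(-0.24), 18), (np.float64(-0.23), 21), (np.float64(-0.22), 20), (np.float64(-0.21), 21), (np.float64(-0.2), 19), (np.float64(-0.19), 20), (np.float64(-0.18), 20), (np.float64(-0.17), 19), (np.float64(-0.16), 20), (np.float64(-0.13), 67)]
0.55 [(np.float64(-0.42), 10), (np.float64(-0.41), 8), (np.float64(-0.36), 0), (np.float64(-0.34)
[... 1465 characters left out ...]
 (np.float64(0.46), 43), (np.float64(0.465), 43), (np.float64(0.475), 22), (np.float64(0.495), 21), (np.float64(0.57), 21), (np.float64(0.62), 21), (np.float64(0.63), 26), (np.float64(0.635), 43), (np.float64(0.65), 21), (np.float64(0.655), 96), (np.float64(0.66), 104), (np.float64(0.665), 101), (np.float64(0.67), 102), (np.float64(0.675), 101)]
-0.3 [(np.float64(0.455), 40), (np.float64(0.46), 44), (np.float64(0.54), 22), (np.float64(0.61), 21), (np.float64(0.62), 21), (np.float64(0.63), 32), (np.float64(0.635), 42), (np.float64(0.645), 21), (np.float64(0.65), 96), (np.float64(0.655), 101), (np.float64(0.66), 103), (np.float64(0.665), 104), (np.float64(0.67), 103), (np.float64(0.675), 105)]
```

View pics/t2.png

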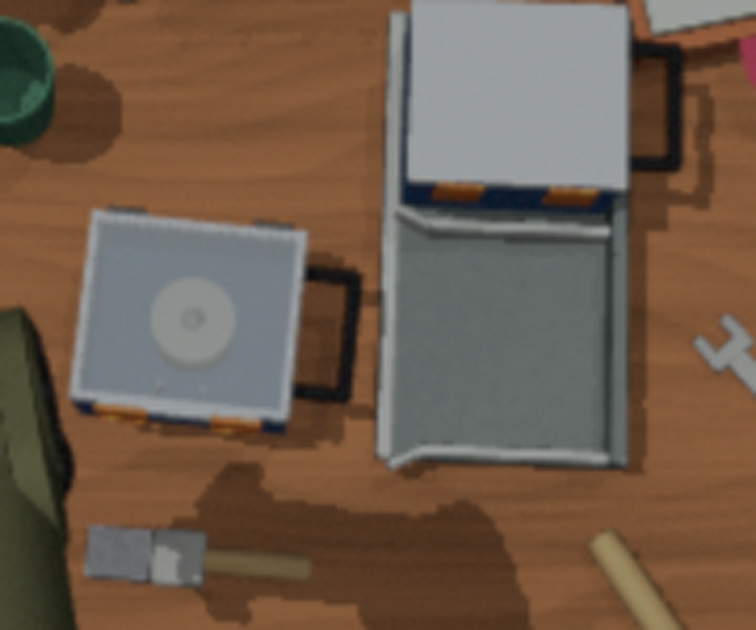

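Both clips now hang flat against the front wall, as on the neighbouring case, and the lid is down. Next is fitting the rack axis and approaching the handle.

```bash
python3 - <<'E'
from meas import *
g=grab('top');P=cloud(g);x,y,z=[P[...,i] for i in range(3)];h=cv2.cvtColor(g['color'],cv2.COLOR_RGB2HSV);roi=(h[...,1]<80)
for n,m in (('lo',roi&(z>.036)&(z<.05)&(x>.45)&(x<.48)&(y<-.215)&(y>-.33)),('hi',roi&(z>.036)&(z<.05)&(x>.62)&(x<.648)&(y<-.215)&(y>-.33))):
    q=P[m]; A=np.polyfit(q[:,1],q[:,0],1); print(n,len(q),'slope deg',np.degrees(np.arctan(A[0])),'x at -.2,-.3',np.polyval(A,[-.2,-.3]))
q=P[roi&(z>.012)&(z<.024)&(x>.48)&(x<.76)&(y<-.13)]
b=[q[abs(q[:,0]-X)<.004] for X in np.arange(.48,.66,.008)]
b=[(k[:,0].mean(),k[:,1].max()) for k in b if len(k)>3]; b=np.array(b);A=np.polyfit(b[:,0],b[:,1],1); print('step slope',np.degrees(np.arctan(A[0])),np.polyval(A,[.5,.55,.6]))
q=P[roi&(z>.043)&(z<.056)&(x>.48)&(x<.62)&(y<-.31)]; A=np.polyfit(q[:,0],q[:,1],1); print('stop',len(q),np.degrees(np.arctan(A[0])),np.polyval(A,[.5,.55,.6]),q[:,1].max())
E
python3 mv.py .548 -.132 .15 84 10;  python3 case.py
```

```text
lo 109 slope deg -0.0996320149479292 x at -.2,-.3 [0.46275639 0.46293028]
hi 101 slope deg 2.8532163968349247 x at -.2,-.3 [0.63937842 0.6343945 ]
step slope -3.1352368805863375 [-0.15572917 -0.15846792 -0.16120666]
stop 170 -2.5339768272175114 [-0.33203472 -0.33424747 -0.33646023] -0.326239313284216
t 64.25 p_true [0.4192 0.0902 0.1684] xt [-0.106 -0.994  0.   ] zt [ 0.994 -0.106 -0.001] F [ 0.1 -0.4  0.2] g 0.006 j7 [ 0.45 -0.11 -0.67  2.03 -0.07  1.2  -0.3 ]
10 rows of [0.66 0.18 2.77] [0.   8.99 0.  ]
lid top 2348 0.08458132527344887 ((561.4798583984375, -12.790451049804688), (160.3813018798828, 155.54281616210938), 83.86004638671875) [0.08024305 0.08871592]
```

Emit:
step_arm:
  motion:
    - [0.66,0.18,2.77,0,9,0]
    - [0.66,0.18,2.77,0,9,0]
    - [0.66,0.18,2.77,0,9,0]
    - [0.66,0.18,2.77,0,9,0]
    - [0.66,0.18,2.77,0,9,0]
    - [0.66,0.18,2.77,0,9,0]
    - [0.66,0.18,2.77,0,9,0]
    - [0.66,0.18,2.77,0,9,0]
    - [0.66,0.18,2.77,0,9,0]
    - [0.66,0.18,2.77,0,9,0]
  gripper: 27

```text
clock: 65.55
ee_pos: [0.5478, -0.1324, 0.1161]
tcp_rot: [-0.039, 0.039, 0.706, -0.706]
wrist_force: [0.1, 0.5, -0.3]
gripper_width: 0.273
```

Emit:
step_arm:
  motion:
    - [0,0,0,0,0,0]
    - [0,0,0,0,0,0]

```text
clock: 65.8
ee_pos: [0.5481, -0.1299, 0.1165]
tcp_rot: [-0.036, 0.036, 0.706, -0.706]
wrist_force: [0.3, 0.7, -0.6]
gripper_width: 0.271
```

```bash
python3 mv.py .5478 -.133 .045 84 4
python3 - <<'E'
from meas import *
f=grab('scene');P=cloud(f);V=f['color'].max(2);d=P-[.561,-.0125,0]; c=d@[-.11,-.994,0]; u=d@[.994,-.11,0]
m=(c>.09)&(c<.16)&(abs(u)<.07)&(P[...,2]>.03)&(P[...,2]<.085)&(V<80); q=np.c_[c[m],u[m],P[m][:,2]]; print(len(q),q.mean(0),np.percentile(q,[5,50,95],axis=0))
E
```

```text
t 65.8 p_true [ 0.5481 -0.1299  0.1505] xt [-0.995  0.102  0.   ] zt [-0.102 -0.995 -0.001] F [ 0.3  0.7 -0.6] g 0.271 j7 [ 0.57  0.22 -0.43  1.76  0.1   1.18 -1.57]
4 rows of [-0.    2.64  0.08] [0.01 0.03 0.01]
101 [0.11048085 0.00339126 0.06445199] [[ 0.09583678 -0.04337463  0.05885316]
 [ 0.11212891  0.00364997  0.06472043]
 [ 0.1172291   0.04881046  0.06963854]]
```

Emit:
step_arm:
  motion:
    - [0,3,0.2,0,0,0]
    - [0,3,0,0,0,0]
    - [0,1.5,0,0,0,0]
    - [0,1,0,0,0,0]
    - [0,0,0,0,0,0]

```text
clock: 66.47
ee_pos: [0.5481, -0.132, 0.0317]
tcp_rot: [-0.036, 0.036, 0.706, -0.706]
wrist_force: [0.0, 0.0, 0.6]
gripper_width: 0.274
```

Emit:
step_arm:
  motion:
    - [0,1,0,0,0,0]
    - [0,1,0,0,0,0]
    - [0,0,0,0,0,0]

```text
clock: 66.85
ee_pos: [0.5472, -0.1322, 0.0108]
tcp_rot: [-0.037, 0.036, 0.706, -0.706]
wrist_force: [-0.9, -0.3, -0.5]
gripper_width: 0.27
```

Emit:
step_arm:
  motion:
    - [0,0,0,0,0,0]
    - [0,0,0,0,0,0]
    - [0,0,0,0,0,0]
    - [0,0,0,0,0,0]
  gripper: 5
  grip_force: 60

```text
clock: 67.35
ee_pos: [0.5481, -0.1316, 0.0118]
tcp_rot: [-0.037, 0.036, 0.706, -0.706]
wrist_force: [0.4, 3.2, -2.8]
gripper_width: 0.114
```

```bash
python3 mv.py
```

```text
t 67.35 p_true [ 0.5481 -0.1316  0.0458] xt [-0.995  0.103  0.   ] zt [-0.103 -0.995 -0.001] F [ 0.4  3.2 -2.8] g 0.114 j7 [ 0.55  0.34 -0.42  1.85  0.16  0.98 -1.61]
```

Emit:
step_arm:
  motion:
    - [0,-0.8,-0.2,0,0,0]
    - [0,-0.8,-0.2,0,0,0]
    - [0,-0.8,-0.2,0,0,0]
    - [0,-0.8,-0.2,0,0,0]
    - [0,-0.8,-0.2,0,0,0]
    - [0,-0.8,-0.2,0,0,0]
    - [0,-0.9,-0.2,0,0,0]
    - [0,-0.9,-0.2,0,0,0]
    - [0,0,0,0,0,0]

```text
clock: 68.47
ee_pos: [0.5504, -0.1166, 0.0789]
tcp_rot: [0.036, -0.037, -0.706, 0.706]
wrist_force: [0.2, -0.7, -3.6]
gripper_width: 0.114
```

```bash
python3 mv.py
python3 - <<'E'
from meas import *
f=grab('scene'); save(f,'s8.png',(120,100,320,260),4)
E
```

```text
t 68.47 p_true [ 0.5504 -0.1166  0.1129] xt [-0.995  0.103 -0.002] zt [-0.103 -0.995  0.001] F [ 0.2 -0.7 -3.6] g 0.114 j7 [ 0.55  0.25 -0.44  1.8   0.12  1.11 -1.61]
```

View pics/s8.png

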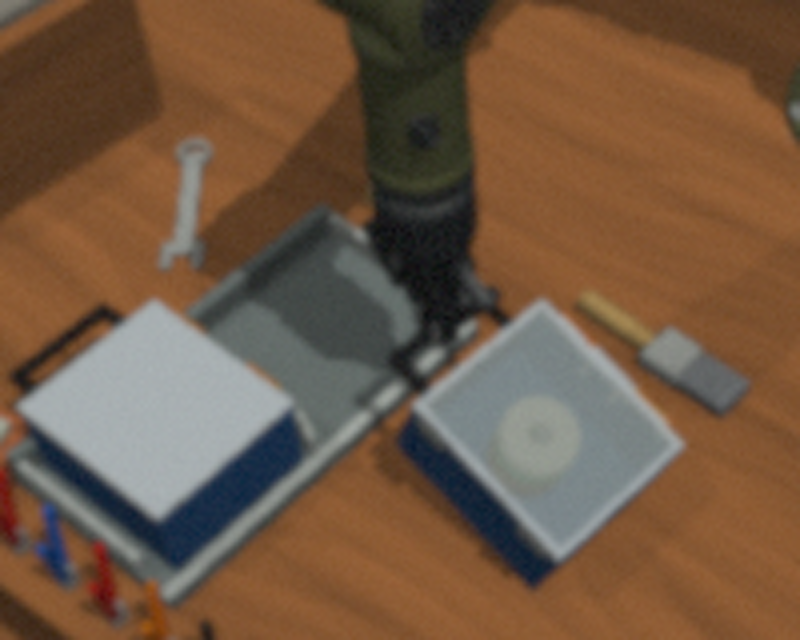

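```bash
python3 mv.py .5491 -.2704 .113 87.2 10
```

```text
t 68.53 p_true [ 0.5502 -0.117   0.1125] xt [-0.995  0.104 -0.001] zt [-0.104 -0.995  0.001] F [ 0.3  0.1 -4.2] g 0.114 j7 [ 0.55  0.26 -0.44  1.8   0.12  1.11 -1.61]
10 rows of [-0.11 -0.    1.53] [-0.01 -0.31 -0.01]
```

Emit:
step_arm:
  motion:
    - [-0.11,0,1.53,0,-0.31,0]
    - [-0.11,0,1.53,0,-0.31,0]
    - [-0.11,0,1.53,0,-0.31,0]
    - [-0.11,0,1.53,0,-0.31,0]
    - [-0.11,0,1.53,0,-0.31,0]
    - [-0.11,0,1.53,0,-0.31,0]
    - [-0.11,0,1.53,0,-0.31,0]
    - [-0.11,0,1.53,0,-0.31,0]
    - [-0.11,0,1.53,0,-0.31,0]
    - [-0.11,0,1.53,0,-0.31,0]

```text
clock: 69.78
ee_pos: [0.5486, -0.2708, 0.0778]
tcp_rot: [-0.017, 0.017, 0.707, -0.707]
wrist_force: [0.4, 1.8, -5.8]
gripper_width: 0.114
```

Emit:
step_arm:
  motion:
    - [0,0,0,0,0,0]

```text
clock: 69.9
ee_pos: [0.5485, -0.2729, 0.0782]
tcp_rot: [0.018, -0.019, -0.706, 0.708]
wrist_force: [-1.8, -2.3, -2.1]
gripper_width: 0.112
```

```bash
python3 mv.py
cat > corners.py <<'E'
from meas import *
import sys
g=grab('top');P=cloud(g);h=cv2.cvtColor(g['color'],cv2.COLOR_RGB2HSV)
d=P-[.5546,-.1585,0]; c=d@[-.049,-.999,0]; u=d@[.999,-.049,0]; z=P[...,2]
f=grab('scene')
for n,F in(('top',g),('scene',f)):
    P=cloud(F);h=cv2.cvtColor(F['color'],cv2.COLOR_RGB2HSV); d=P-[.5546,-.1585,0]; c=d@[-.049,-.999,0]; u=d@[.999,-.049,0]; z=P[...,2]
    # lid plane: case-top pixels
    m=(c>-.19)&(c<.19)&(abs(u)<.092)&(z>.07)&(z<.16)&(h[...,1]<90)&(h[...,2]>70)
    k,l,s,cc=cv2.connectedComponentsWithStats(m.astype(np.uint8)); i=1+np.argmax(s[1:,4]); m=l==i
    A=np.c_[c[m],u[m],np.ones(m.sum())]; co,*_=np.linalg.lstsq(A,z[m],rcond=None)
    print(n,m.sum(),'c',c[m].min().round(3),c[m].max().round(3),'u',u[m].min().round(3),u[m].max().round(3),'z',np.percentile(z[m],[2,50,98]).round(3),'pitch',np.degrees(np.arctan(co[0])).round(1),'roll',np.degrees(np.arctan(co[1])).round(1))
    print(cv2.minAreaRect((np.c_[c[m],u[m]]*1000).astype(np.float32)))
if len(sys.argv)>1: save(f if sys.argv[2]=='s' else g,sys.argv[1],(200,110,380,260) if sys.argv[2]=='t' else (90,100,290,260),4)
E
python3 corners.py
```

```text
t 69.9 p_true [ 0.5485 -0.2729  0.1122] xt [-0.999  0.052 -0.001] zt [-0.052 -0.999  0.002] F [-1.8 -2.3 -2.1] g 0.112 j7 [ 0.71  0.35 -0.36  1.68  0.13  1.13 -1.3 ]
top 2410 c -0.08 0.079 u -0.076 0.076 z [0.08  0.108 0.135] pitch 19.7 roll 0.0
((-1.4572067260742188, -0.3004913330078125), (150.60748291015625, 157.76414489746094), 88.76485443115234)
scene 2149 c -0.085 0.087 u -0.08 0.076 z [0.079 0.106 0.134] pitch 19.9 roll -0.4
((1.2537307739257812, -1.8011398315429688), (155.6041259765625, 171.8020782470703), 89.95807647705078)
```

Emit:
step_arm:
  motion:
    - [0,0.4,0.35,0,0,0]
    - [0,0.4,0.35,0,0,0]
    - [0,0.45,0.33,0,0,0]
    - [0,0.45,0.33,0,0,0]
    - [0,0.47,0.3,0,0,0]
    - [0,0.47,0.3,0,0,0]
    - [0,0.49,0.27,0,0,0]
    - [0,0.49,0.27,0,0,0]
    - [0,0.5,0.22,0,0,0]
    - [0,0.5,0.22,0,0,0]

```text
clock: 71.25
ee_pos: [0.5471, -0.2993, 0.0311]
tcp_rot: [-0.017, 0.018, 0.707, -0.707]
wrist_force: [2.2, -2.1, 1.8]
gripper_width: 0.112
```

```bash
python3 mv.py; python3 corners.py s9.png s
```

```text
t 71.25 p_true [ 0.5471 -0.2993  0.0651] xt [-0.999  0.05  -0.   ] zt [-0.05  -0.999 -0.   ] F [ 2.2 -2.1  1.8] g 0.112 j7 [ 0.73  0.42 -0.34  1.69  0.15  1.06 -1.27]
top 2463 c -0.057 0.109 u -0.076 0.076 z [0.097 0.103 0.109] pitch 0.8 roll 0.1
((25.225738525390625, -0.566314697265625), (151.59632873535156, 165.0934295654297), 88.9087142944336)
scene 1892 c -0.062 0.129 u -0.076 0.077 z [0.092 0.102 0.107] pitch -0.0 roll -0.2
((33.61283874511719, 0.738677978515625), (153.2096405029297, 189.66761779785156), 89.41807556152344)
```

View pics/s9.png

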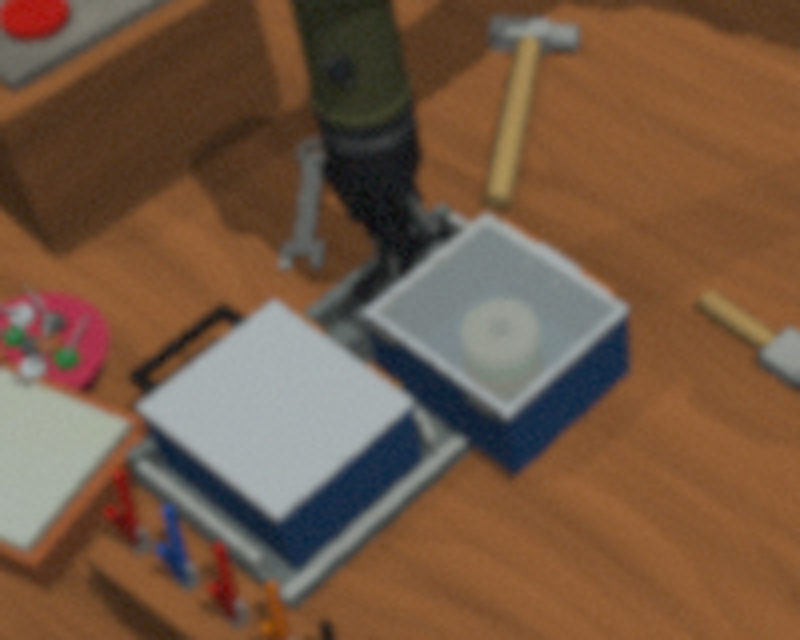

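Emit:
step_arm:
  motion:
    - [0,0,1,0,0,0]
    - [0,0,1.2,0,0,0]
    - [0,0,1.2,0,0,0]
    - [0,0,1.2,0,0,0]
    - [0,0,0.9,0,0,0]
    - [0,0,0,0,0,0]

```text
clock: 72.1
ee_pos: [0.5436, -0.357, 0.0316]
tcp_rot: [0.018, -0.018, -0.706, 0.708]
wrist_force: [-0.8, -1.6, -1.1]
gripper_width: 0.111
```

Emit:
step_arm:
  motion:
    - [0,0,0.4,0,0,0]
    - [0,0,0.3,0,0,0]
    - [0,0,0,0,0,0]

```text
clock: 72.47
ee_pos: [0.5441, -0.3608, 0.0315]
tcp_rot: [-0.017, 0.017, 0.707, -0.707]
wrist_force: [0.6, 2.3, -2.8]
gripper_width: 0.109
```

Emit:
step_arm:
  motion:
    - [0,0,0.3,0,0,0]
    - [0,0,0.2,0,0,0]
    - [0,0,0,0,0,0]

```text
clock: 72.85
ee_pos: [0.5438, -0.3664, 0.0316]
tcp_rot: [0.018, -0.018, -0.707, 0.707]
wrist_force: [-0.3, 1.9, -3.5]
gripper_width: 0.116
```

```bash
python3 mv.py; python3 corners.py
```

```text
t 72.85 p_true [ 0.5438 -0.3664  0.0656] xt [-0.999  0.05  -0.   ] zt [-0.05  -0.999  0.   ] F [-0.3  1.9 -3.5] g 0.116 j7 [ 0.79  0.47 -0.31  1.61  0.16  1.09 -1.18]
top 2515 c 0.01 0.177 u -0.077 0.076 z [0.096 0.104 0.11 ] pitch 0.7 roll 0.1
((93.25741577148438, -0.87689208984375), (167.50271606445312, 153.62925720214844), 0.6093130707740784)
scene 1799 c 0.005 0.189 u -0.075 0.077 z [0.093 0.102 0.107] pitch 0.6 roll -0.2
((96.96114349365234, 0.2140045166015625), (151.4912872314453, 184.11944580078125), 89.4358901977539)
```

Emit:
step_arm:
  motion:
    - [0,0.15,0.2,0,0,0]
    - [0,0,0,0,0,0]

```text
clock: 73.2
ee_pos: [0.5441, -0.3669, 0.0302]
tcp_rot: [-0.017, 0.017, 0.707, -0.706]
wrist_force: [0.0, 4.9, -0.8]
gripper_width: 0.113
```

Emit:
step_arm:
  motion:
    - [0,0,0.2,0,0,0]
    - [0,0,0,0,0,0]

```text
clock: 73.45
ee_pos: [0.5441, -0.3668, 0.0302]
tcp_rot: [-0.017, 0.017, 0.708, -0.705]
wrist_force: [-1.9, 8.4, 0.6]
gripper_width: 0.112
```

Emit:
step_arm:
  motion:
    - [0,0,0.2,0,0,0]
    - [0,0,0,0,0,0]

```text
clock: 73.7
ee_pos: [0.544, -0.3668, 0.0302]
tcp_rot: [-0.017, 0.016, 0.709, -0.705]
wrist_force: [-2.0, 12.4, 3.3]
gripper_width: 0.114
```

Emit:
step_arm:
  motion:
    - [0,0,0.3,0,0,0]
    - [0,0,0.3,0,0,0]
    - [0,0,0,0,0,0]

```text
clock: 74.08
ee_pos: [0.5439, -0.3666, 0.0299]
tcp_rot: [-0.017, 0.014, 0.712, -0.702]
wrist_force: [-4.6, 21.5, 8.0]
gripper_width: 0.116
```

Emit:
step_arm:
  motion:
    - [0,0,-0.4,0,0,0]
    - [0,0,-0.4,0,0,0]
    - [0,0,0,0,0,0]

```text
clock: 74.45
ee_pos: [0.5441, -0.3668, 0.0302]
tcp_rot: [-0.017, 0.017, 0.708, -0.706]
wrist_force: [-1.2, 9.1, 0.3]
gripper_width: 0.114
```

```bash
python3 mv.py; python3 corners.py t3.png t
```

```text
t 74.45 p_true [ 0.5441 -0.3668  0.0642] xt [-0.999  0.047  0.001] zt [-0.047 -0.999 -0.004] F [-1.2  9.1  0.3] g 0.114 j7 [ 0.79  0.48 -0.31  1.6   0.16  1.09 -1.17]
top 2492 c 0.011 0.177 u -0.077 0.076 z [0.096 0.103 0.109] pitch 0.6 roll 0.2
((93.6813735961914, -0.40152740478515625), (166.7815399169922, 152.65769958496094), 0.21934647858142853)
scene 1794 c 0.004 0.19 u -0.077 0.076 z [0.093 0.102 0.107] pitch 0.1 roll -0.2
((96.73274993896484, -0.4005584716796875), (185.51878356933594, 153.09019470214844), 0.43020516633987427)
```

View pics/t3.png

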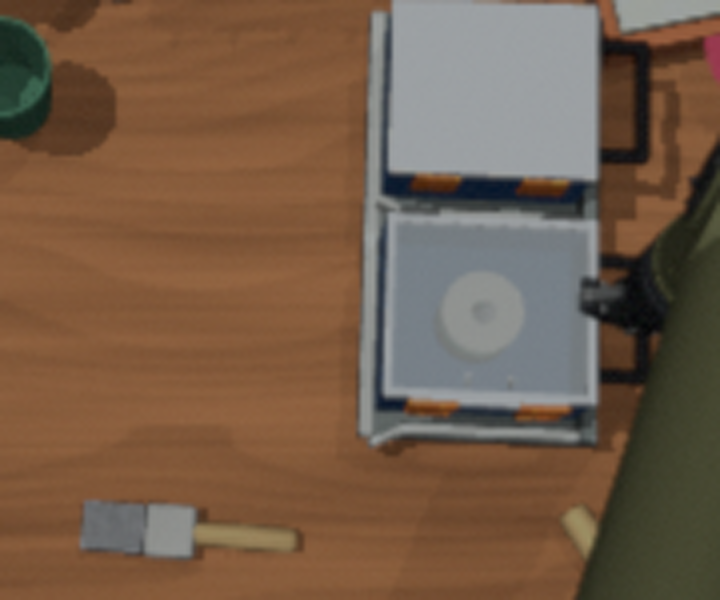

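Emit:
step_arm:
  motion:
    - [0,0,-0.3,0,0,0]
    - [0,0,0,0,0,0]

```text
clock: 74.8
ee_pos: [0.5441, -0.3669, 0.0303]
tcp_rot: [0.017, -0.018, -0.707, 0.707]
wrist_force: [0.3, 3.7, -2.0]
gripper_width: 0.115
```

Emit:
step_arm:
  motion:
    - [0,0,0,0,0,0]
    - [0,0,0,0,0,0]
    - [0,0,0,0,0,0]
  gripper: 24

```text
clock: 75.18
ee_pos: [0.5437, -0.3684, 0.0306]
tcp_rot: [0.018, -0.018, -0.706, 0.707]
wrist_force: [0.3, -0.1, -0.2]
gripper_width: 0.241
```

Emit:
step_arm:
  motion:
    - [0,-0.5,0,0,0,0]
    - [0,-1,0,0,0,0]
    - [0,-2,0,0,0,0]
    - [0,-3,0,0,0,0]
    - [0,-4,0,0,0,0]
    - [0,-4,0,0,0,0]
    - [0,-3,0,0,0,0]

```text
clock: 76.05
ee_pos: [0.5446, -0.3674, 0.2093]
tcp_rot: [0.016, -0.019, -0.706, 0.708]
wrist_force: [1.5, -0.7, 0.6]
gripper_width: 0.243
```

Emit:
step_arm:
  motion:
    - [4,0,0,0,0,0]
    - [4,0,0,0,0,0]
    - [4,0,0,0,0,0]
    - [3,0,0,0,0,0]
    - [0,0,0,0,0,0]

```text
clock: 76.68
ee_pos: [0.3921, -0.3607, 0.2072]
tcp_rot: [0.018, -0.019, -0.706, 0.708]
wrist_force: [0.5, -0.1, -0.4]
gripper_width: 0.246
```

```bash
python3 mv.py; python3 corners.py
python3 - <<'E'
from meas import *
g=grab('top');f=grab('scene')
a=np.hstack([g['color'][110:270,160:400],f['color'][90:250,80:320]])[:,:,::-1]
cv2.imwrite('pics/end.png',cv2.resize(a,None,fx=1.65,fy=1.65,interpolation=cv2.INTER_CUBIC))
P=cloud(g);h=cv2.cvtColor(g['color'],cv2.COLOR_RGB2HSV);d=P-[.5546,-.1585,0]; c=d@[-.049,-.999,0]; u=d@[.999,-.049,0]; z=P[...,2]
o=(h[...,0]>3)&(h[...,0]<18)&(h[...,1]>170)&(h[...,2]>100)&(z>.04)&(c>0)&(c<.2)&(u<.2)&(u>-.12)
k,l,s,_=cv2.connectedComponentsWithStats(o.astype(np.uint8))
for i in range(1,k):
    if s[i,4]>8: m=l==i; print('clip',s[i,4],c[m].mean().round(3),u[m].min().round(3),u[m].max().round(3),z[m].min().round(3),z[m].max().round(3))
E
```

```text
t 76.67 p_true [ 0.3921 -0.3607  0.2412] xt [-0.999  0.053 -0.001] zt [-0.053 -0.999  0.003] F [ 0.5 -0.1 -0.4] g 0.246 j7 [ 0.96  0.08 -0.29  1.72  0.02  1.34 -0.95]
top 2534 c 0.011 0.178 u -0.077 0.076 z [0.095 0.103 0.109] pitch 0.3 roll 0.1
((94.30835723876953, -0.255126953125), (153.1605682373047, 167.32327270507812), 89.97772216796875)
scene 1785 c 0.004 0.188 u -0.079 0.076 z [0.091 0.102 0.107] pitch 0.1 roll -0.1
((96.3807373046875, -1.8351593017578125), (183.81414794921875, 155.3360595703125), 0.04293721914291382)
clip 14 0.05 -0.078 -0.076 0.068 0.104
clip 15 0.133 -0.079 -0.076 0.068 0.106
```

View pics/end.png

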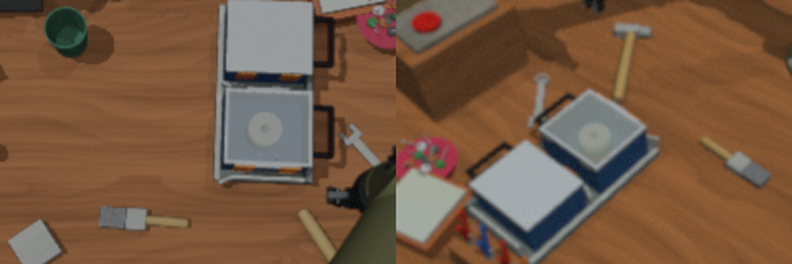

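The case is home and level, yaw within 0.1°, with both clips flat on the wall. The arm is clear and nothing else has moved. Handing in.

```bash
python3 -c "
from cell import arm
print(arm.finish_job())"
```

```text
the job is handed in; nothing more can be done
None
```

The job is done and handed in, at about 77 s on the clock.

**What I did:**
- Threaded all four wheels down the post: black, brown, green, then white.
- Shut the lid and pressed both clips until the force dropped away.
- Lifted the case by its handle, drew it over the step, levelled it in the bay and pushed it against the back stop. The push force rose to about 21 N with no further movement.

**Last checks:**
- **Wheels:** after the last wheel went on, the white top read about 0.065 m, which is all four fully home. The wheels could still be seen in place through the lid at the end.
- **Clips:** both hang flat on the front wall, after the arm had withdrawn.
- **Case:** level and centred, with yaw within about 0.1° of the rack. Its origin reads 94 mm (top) and 96 mm (scene) in from the step against 92 mm nominal. The scene reading is the less reliable, as its outline came out about 24 mm too long.
- **Bystanders:** nothing looked disturbed, judged by eye in the pictures. The jar and compound bar were not in the final picture.

**What disagreed or went wrong:**
- The reported TCP reads 34 mm lower than the real fingertips. I found this by touching the bench and corrected for it, but the first try at the black wheel closed above it.
- One grip on the brown wheel slipped off the top and pushed it about 5 mm. I re-measured and picked it up cleanly.
- The two cameras differ by about 3 mm in y, so I planned from the top view.

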